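# Shelve the oil filters by height

## Robot

A 6-joint arm with a two-finger parallel gripper is mounted at the origin on the work surface. World frame = base frame: x ahead of the robot, y to its left, z up, the work surface at z = 0. Lengths are in m, angles in rad, forces in N, time in s.
With the tool pointing down it reaches from about 0.225 to 0.875 m from the base axis. Payload 3.4 kg.
Tool frame: the origin (TCP) lies at the very end of the fingers, on their centre line; the grasp point (between the pads) lies 19 mm behind it; z points along the fingers, y is the direction in which the jaws open and shut (so a half turn about z gives the same grasp; the last joint's range is limited). The gripper opens to 85 mm and grips with 20 to 120 N. Pads are 22 mm wide; open, the fingers measure 114 mm over their backs; the gripper's body (76 mm by 85 mm) begins 54 mm behind the grasp point. The pads swing forward as they close: fully open they stand 13 mm farther back than shut.
Start: joints at [1.135, 0.276, 1.505, -0, 1.361, -0.121], TCP at [0.178, 0.547, 0.231] pointing down, gripper open.
Joint ranges: [-2.89, 2.89], [-0.75, 2.08], [0.22, 2.7], [-1.18, 4.32], [0.11, 2.71], [-2.7, 2.7]. Speed limits (rad/s): [2.57, 2.57, 3.14, 3.14, 3.14, 3.14].

## Interface

Orientations are given as a unit quaternion [w, x, y, z].
In Python, from rig import get_state, get_image, camera_model, sign_off gives the robot as it stands. The module is installed in compiled form; this text tells all that it offers.
- The arm moves only by the tool drive_tool, never from a script. Its argument "motion" is text: rows parted by semicolons, each of 7 numbers parted by spaces: the turn, a rotation vector about the tool's x, y, z in degrees, then the shift along the tool's x, y, z in m, then the opening in per cent of the stroke, from 0 (shut) to 100 (fully open). In form: wx wy wz tx ty tz hand; .... A call has 1 to 12 rows; each row shifts and turns the pose as measured when the row begins, along the tool's axes as they then stand; what a row does not reach is not made up. A row lasts 1/8 s, in which the tool goes at most 62.5 mm and 10.7 degrees, less where a joint would pass 70% of its speed; a pose out of reach is approached as far as the arm can. A call is refused whole if a number of a shift passes 0.0625 or a number of a turn 10.7, either way. A call with a gripper value outside its range is refused whole. The fingers move at their own pace and stop on an object; "newtons" is the grip in N (left out, the last holds). Time passes only in rows, so rows that do not move let the fingers close. It gives the time, the measured TCP pose, the force and the opening at its end, in the units of the state.
- get_state(): the state, without advancing time (a new reading comes with each control period).
- get_image(name): name is "scene" or "top"; returns (picture, depth): 420x560x3 uint8, red, green, blue; 420x560 float32, m along the optical axis (not along the pixel's ray), 0 where there is no reading.
- camera_model(name): a dict with "camera_matrix" (3x3 intrinsics, pixels), "cam_to_world" (4x4, takes a point from camera to world coordinates). Camera axes: x right, y up, looking along -z (the intrinsics and any distortion apply to the point x, -y, -z); pixel columns grow to the right and rows downward; lengths in m; the calibration is good to about 2 mm. A picture is of the moment at which its call begins. camera_model takes no time and is no camera call.
- sign_off(): hands the job in, once; it reports no verdict.
The state is a dict: "clock": time; "qpos": joint angles; "qd": joint speeds; "effort": joint torques, N m; "position": TCP position; "ee_rot": TCP orientation; "contact_force": force on the tool from outside, world axes, zero at the start; "moment": the same for the moment, N m; "width": finger opening in m.
Only numpy, scipy, OpenCV 4.12 (cv2) and the standard library are available. Lean on these libraries where they do the work, as an engineer would, in place of code of your own. Each camera call takes 0.05 s, during which the arm holds its last target.

## Task

Put the two oil filters from the counter away in the stepped rack: the short one in the bay with the lowest headroom, the medium one in the bay with the middle headroom, each standing upright and pushed gently back under the roof until the sprung stock plate behind it is fully in and stays in. Keep the filters upright on the way, do not ram them into the rack, and leave the tall filter and everything else on the counter where it is.

Things in the scene. Friction and masses are not known exactly. Their poses are not given: they have to be found in the camera images.
- filter_short_mid (a point): Centre (half-way up) of a white steel spin-on oil filter: upright cylinder, 54 mm diameter, 60 mm tall including an 8 mm high, 28 mm wide nut on top; about 0.28 kg. z is its axis. Starts standing on the counter to one side of the rack.
- filter_medium_mid (a point): Centre (half-way up) of a white steel spin-on oil filter: upright cylinder, 54 mm diameter, 86 mm tall including an 8 mm high, 28 mm wide nut on top; about 0.36 kg. z is its axis. Starts standing on the counter to the other side of the rack.
- rack: Steel base plate 200 x 385 x 12 mm under the three bays, which stand on it side by side, 125 mm apart, in any order, under one common roof height; a neighbouring deck may stand up to 52 mm higher. Origin: centre of underside; x into the bays.
- bay_low: Rack bay with 72 mm of headroom, 119 wide (y), 180 deep (x). Origin: centre of its underside. x points level into the bay, y left, z up. Solid deck, top at z = 66 mm, x = -90 to 90. Roof of bars, z = 138 to 150, its front edge at x = -20: the first 70 mm of deck are an open ledge. No side walls; 7 mm posts at the back corners. The stock plate (see its joint) stands on the deck at the back.
- bay_mid: Rack bay with 98 mm of headroom, 119 wide (y), 180 deep (x). Origin: centre of its underside. x points level into the bay, y left, z up. Solid deck, top at z = 40 mm, x = -90 to 90. Roof of bars, z = 138 to 150, its front edge at x = -20: the first 70 mm of deck are an open ledge. No side walls; 7 mm posts at the back corners. The stock plate (see its joint) stands on the deck at the back.
- bay_tall: Rack bay with 124 mm of headroom, 119 wide (y), 180 deep (x). Origin: centre of its underside. x points level into the bay, y left, z up. Solid deck, top at z = 14 mm, x = -90 to 90. Roof of bars, z = 138 to 150, its front edge at x = -20: the first 70 mm of deck are an open ledge. No side walls; 7 mm posts at the back corners. Holds the tall filter.
- plate_low (a joint): Sprung upright plate at the back of bay_low, 46 mm wide, 4 to 40 mm above the deck: 0 = out, 0.010 m = fully in, at its hard end. The spring is weak (under 0.5 N): a filter's friction keeps it in. Its bracket is clamped at an unmeasured depth that differs each time: with the plate fully in, the centre of the filter before it lies at x = 10 to 26 mm of the bay, to be found by pushing.
- plate_mid (a joint): Sprung upright plate at the back of bay_mid, 46 mm wide, 4 to 40 mm above the deck: 0 = out, 0.010 m = fully in, at its hard end. The spring is weak (under 0.5 N): a filter's friction keeps it in. Its bracket is clamped at an unmeasured depth that differs each time: with the plate fully in, the centre of the filter before it lies at x = 10 to 26 mm of the bay, to be found by pushing.
- filter_tall_mid (a point): Centre (half-way up) of a white steel spin-on oil filter: upright cylinder, 54 mm diameter, 112 mm tall including an 8 mm high, 28 mm wide nut on top; already shelved in bay_tall; leave it.
- carton: Bystander: small cardboard carton 70 x 45 x 36 mm on the counter. Origin: centre of underside.
- bearing: Bystander: steel ball bearing ring, 52 mm across, 15 mm high, lying flat. Origin: centre of underside.
- driver: Bystander: screwdriver lying on the counter along its x axis.
- phone: Bystander: black phone 145 x 70 x 9 mm lying flat. Origin: centre of underside.
- mug: Bystander: white mug, 80 mm across, 90 mm high, handle to its +y. Origin: centre of underside.
- piston: Bystander: small aluminium piston, 48 mm across, 46 mm high, standing. Origin: centre of underside.
There are look-alikes about, which are no part of the job. What is shaped like the part that bears filter_medium_mid but yellow is not meant.

How it is judged:
At the end, for the whole second after the job is handed in: Short filter in bay_low, medium in bay_mid: on the deck (height within 5 mm), upright within 0.06 rad, within 25 mm of the bay's middle, centre 0 to 35 mm past the bay's origin in depth, its plate pressed in more than 6 of 10 mm; both released and at rest (x of filter_short_mid in the frame of bay_low between 0 and 0.035 m and y of filter_short_mid in the frame of bay_low between -0.025 and 0.025 m and z of filter_short_mid in the frame of bay_low between 0.091 and 0.101 m and angle between each of filter_short_mid, filter_medium_mid's own z axis and vertical below 0.06 rad and value of joint each of plate_low, plate_mid above 0.006 m and linear speed of each of filter_short, filter_medium below 0.01 m/s and contact force between each of filter_short, filter_medium and the fingers below 0.1 N and x of filter_medium_mid in the frame of bay_mid between 0 and 0.035 m and y of filter_medium_mid in the frame of bay_mid between -0.025 and 0.025 m and z of filter_medium_mid in the frame of bay_mid between 0.078 and 0.088 m); the robot touches nothing.
It fails at once if a filter tipped more than 35 degrees from upright (angle between any of filter_short_mid, filter_medium_mid's own z axis and vertical above 0.61 rad).
It fails at once if a filter rammed into its bay with more than 100 N (contact force between filter_short and bay_low above 100 N or contact force between filter_medium and bay_mid above 100 N).
It fails at once if filter_tall pushed more than 30 mm from where it stood (distance of filter_tall_mid from where it was at the start of the episode above 0.03 m).
It fails at once if a bystander on the counter pushed more than 30 mm from where it stood (distance of any of carton, bearing, driver, phone, mug, piston from where it was at the start of the episode above 0.03 m).
It also fails if it takes over 72 s, if anything falls off the work surface, if the arm or the gripper's body presses on something with over 40 N, if the wrist force passes 120 N, or if a joint passes its speed limit or range.

## Working session

There is one attempt and no reset: what is moved stays moved. The work goes in short steps, Python scripts to look and compute and a tool call to move; the robot and the scene stay as the last step left them, time stands still between calls to the robot, and variables do not carry over. Pictures are saved under pics/ and viewed, and the job is handed in when it is done.

Besides the shell and the picture viewer there is one more tool, called after "Request:" by a JSON object that holds its "op" and its "data", one argument or row to a line. drive_tool: Moves the arm, as the interface text tells. Its arguments: {"type":"object","properties":{"motion":{"type":"string"},"newtons":{"type":"number"}},"required":["motion"]}

```bash
mkdir -p pics
cat > h.py <<'E'
import numpy as np, cv2
from rig import get_state, get_image, camera_model, sign_off
def grab(name,tag):
    p,d=get_image(name); cv2.imwrite(f'pics/{tag}.png',cv2.cvtColor(p,cv2.COLOR_RGB2BGR)); np.savez(f'{tag}.npz',p=p,d=d); return p,d
def pts(name,d):
    m=camera_model(name);K=np.array(m['camera_matrix']);T=np.array(m['cam_to_world'])
    v,u=np.mgrid[0:d.shape[0],0:d.shape[1]]
    x=(u-K[0,2])/K[0,0]*d; y=(v-K[1,2])/K[1,1]*d
    P=np.stack([x,-y,-d,np.ones_like(d)],-1)@T.T
    return P[...,:3]
E
python3 - <<'E'
from h import *
grab('top','top0');grab('scene','scene0')
for n in('top','scene'):
    m=camera_model(n);print({k:np.round(v,3) if not isinstance(v,str) else v for k,v in m.items()})
print(get_state())
E
```

```text
{'camera_matrix': array([[469.84 ,   0.   , 281.016],
       [  0.   , 469.84 , 209.26 ],
       [  0.   ,   0.   ,   1.   ]]), 'cam_to_world': array([[-0.009,  0.995, -0.097,  0.399],
       [-0.999, -0.012, -0.031, -0.02 ],
       [-0.032,  0.097,  0.995,  1.267],
       [ 0.   ,  0.   ,  0.   ,  1.   ]])}
{'camera_matrix': array([[394.944,   0.   , 277.776],
       [  0.   , 394.944, 206.723],
       [  0.   ,   0.   ,   1.   ]]), 'cam_to_world': array([[ 0.966, -0.2  ,  0.162,  0.688],
       [ 0.257,  0.742, -0.619, -0.641],
       [ 0.003,  0.64 ,  0.769,  0.889],
       [ 0.   ,  0.   ,  0.   ,  1.   ]])}
{'clock': 0.1, 'qpos': array([ 1.13498533e+00,  2.76549190e-01,  1.50602523e+00,  3.35126481e-05,
        1.36069402e+00, -1.21028146e-01]), 'qd': array([-5.13019912e-05, -2.00484311e-03, -2.16690931e-03, -9.67885635e-04,
       -2.73365757e-04, -1.50872543e-04]), 'effort': array([ 3.44250460e-03, -4.17700267e+01, -2.46405119e+01, -2.33839614e-06,
        5.86072929e-03,  5.34141793e-05]), 'position': array([0.17783303, 0.54631031, 0.23050882]), 'ee_rot': array([-2.46037463e-04,  1.56745822e-01,  9.87638621e-01, -8.01123410e-04]), 'contact_force': array([ 0.51958963, -0.59105447, -1.2534906 ]), 'moment': array([-0.0084754 , -0.01248635,  0.0157882 ]), 'width': 0.08537142210667548}
```

View pics/top0.png

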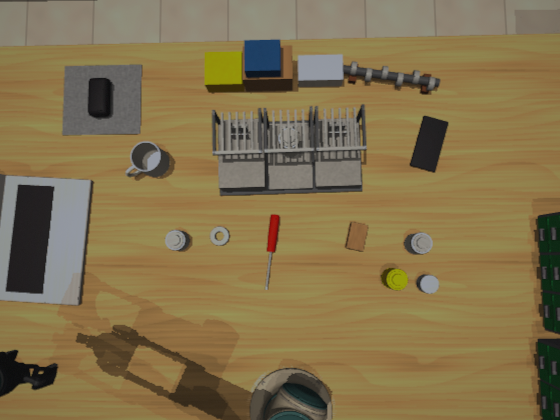

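View pics/scene0.png

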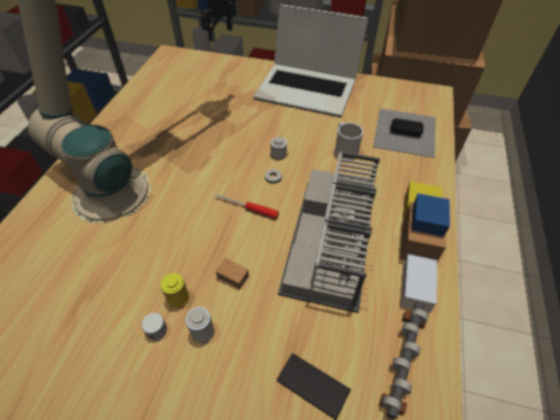

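Top view: the candidates are the left white cylinder (176,240), right white cylinder (421,243), small white cylinder (428,284), which is probably the piston, and the yellow look-alike (396,280). Now I'll measure heights and take crops.

Run:
```python
from h import *
z=np.load('top0.npz');P=pts('top',z['d'])
def top(c,r,n=22):
    u,v=c
    S=P[v-n:v+n,u-n:u+n].reshape(-1,3); 
    zm=np.percentile(S[:,2],99); print(c,'zmax',zm.round(4), 'counter',np.percentile(S[:,2],10).round(4))
    for lo,hi in r:
        s=S[(S[:,2]>lo)&(S[:,2]<hi)]
        if len(s)>5:
            c_,rad=cv2.minEnclosingCircle(s[:,:2].astype(np.float32)); print('  ',lo,hi,len(s),s.mean(0).round(4),np.array(c_).round(4),round(rad,4))
top((176,240),[(.045,.056),(.056,.066)])
top((421,243),[(.070,.0815),(.0815,.092)])
top((428,284),[(.038,.05),(.05,.07)],14)
top((396,280),[(.070,.081),(.081,.092)],16)
# rack heights
for u,v in[(243,178),(290,178),(338,178),(243,187),(290,187),(338,187)]:
    print(u,v,P[v-3:v+3,u-6:u+6].reshape(-1,3).mean(0).round(4))
p=z['p'][:,:,::-1]
cr=np.hstack([cv2.resize(p[200:300,130:230],(390,390),interpolation=2),cv2.resize(p[210:310,360:460],(390,390),interpolation=2)])
cv2.imwrite('pics/crop.png',cr)
cv2.imwrite('pics/rack.png',cv2.resize(p[95:205,200:380],None,fx=4.4,fy=4.4,interpolation=2))
```

```text
(176, 240) zmax 0.062 counter -0.0029
   0.045 0.056 219 [0.4401 0.291  0.0522] [0.4406 0.2935] 0.0273
   0.056 0.066 123 [0.4402 0.294  0.0594] [0.4387 0.2941] 0.0228
(421, 243) zmax 0.0879 counter -0.003
   0.07 0.0815 234 [ 0.4264 -0.3326  0.0777] [ 0.4249 -0.3342] 0.028
   0.0815 0.092 138 [ 0.4248 -0.3339  0.085 ] [ 0.4251 -0.3346] 0.0227
(428, 284) zmax 0.0504 counter -0.0024
   0.038 0.05 283 [ 0.3219 -0.3585  0.0454] [ 0.3218 -0.3592] 0.0247
   0.05 0.07 13 [ 0.3246 -0.355   0.0506] [ 0.3243 -0.3575] 0.0215
(396, 280) zmax 0.0895 counter -0.0021
   0.07 0.081 222 [ 0.3366 -0.2689  0.0777] [ 0.3364 -0.2709] 0.0274
   0.081 0.092 160 [ 0.336  -0.2703  0.0847] [ 0.3356 -0.27  ] 0.0246
243 178 [0.5951 0.1134 0.0943]
290 178 [ 0.6048 -0.0047  0.0258]
338 178 [ 0.5987 -0.1301  0.052 ]
243 187 [0.5757 0.1162 0.07  ]
290 187 [ 0.5807 -0.0044  0.0248]
338 187 [ 0.5777 -0.1313  0.0333]
```

View pics/crop.png

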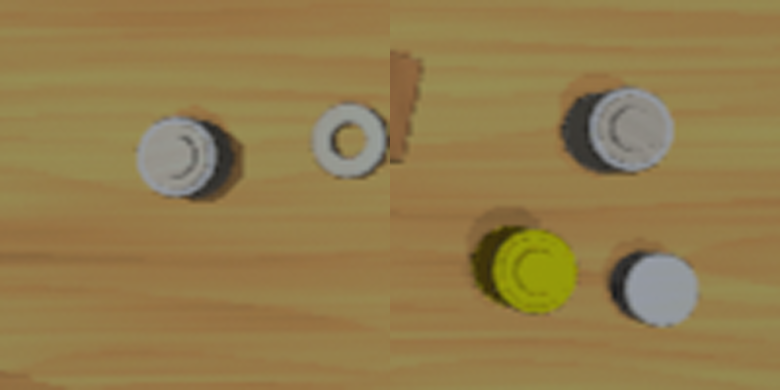

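View pics/rack.png

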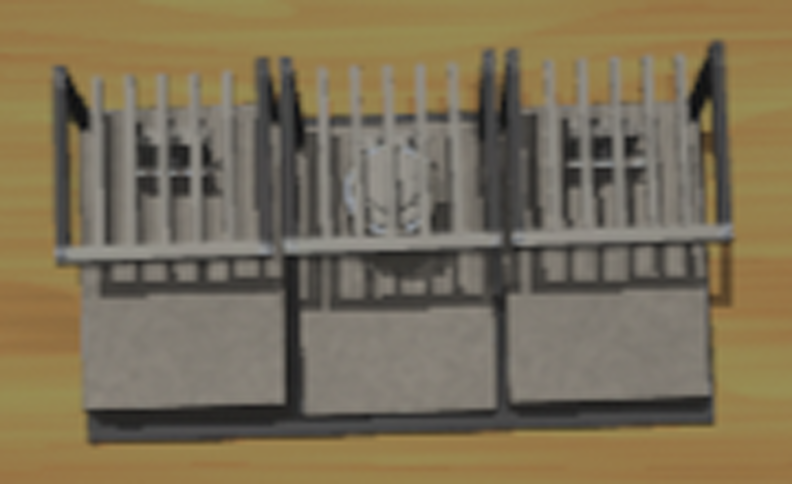

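Crop: both white cylinders carry nuts, at 60 mm and 86 mm high. The plain one is the piston and the yellow one is excluded. The middle bay deck sits at 26 mm and holds the tall filter. Right looks like bay_mid (52 mm) and left like bay_low; now to fit the rack pose.

Run:
```python
from h import *
z=np.load('top0.npz');P=pts('top',z['d'])
R=P[95:205,200:380].reshape(-1,3)
for n,lo,hi,y0,y1 in[('L',.071,.085,.05,.2),('M',.019,.033,-.065,.056),('R',.045,.059,-.2,-.065),('roof',.150,.175,-.25,.25)]:
    s=R[(R[:,2]>lo)&(R[:,2]<hi)&(R[:,1]>y0)&(R[:,1]<y1)]
    print(n,len(s),s.mean(0).round(4),'ylim',np.percentile(s[:,1],[1,99]).round(4),'xlim',np.percentile(s[:,0],[1,99]).round(4), 'z med',np.median(s[:,2]).round(4))
    # front edge fit: min x per y bin
    e=[]
    for y in np.arange(s[:,1].min()+.012,s[:,1].max()-.012,.006):
        b=s[abs(s[:,1]-y)<.003]
        if len(b): e.append((y,b[:,0].min()))
    e=np.array(e);k=np.polyfit(e[:,1]*0+e[:,0],e[:,1],1);r=e[:,1]-np.polyval(k,e[:,0]);g=abs(r)<.004
    k=np.polyfit(e[g,0],e[g,1],1);print('  front edge slope',k.round(4),'rms',np.std(e[g,1]-np.polyval(k,e[g,0])).round(4),'x at mean y',np.polyval(k,s[:,1].mean()).round(4))
    print('  rect',cv2.minAreaRect(s[:,:2].astype(np.float32)))
```

```text
L 2339 [0.6473 0.1187 0.0779] ylim [0.0599 0.1766] xlim [0.5732 0.7495] z med 0.0778
  front edge slope [-0.0185  0.5748] rms 0.0006 x at mean y 0.5726
  rect ((0.6624939441680908, 0.11421030759811401), (0.18089359998703003, 0.12884435057640076), 1.17587411403656)
M 2035 [ 0.6466 -0.006   0.0259] ylim [-0.063   0.0523] xlim [0.5756 0.7523] z med 0.0259
  front edge slope [-0.0238  0.5751] rms 0.0007 x at mean y 0.5753
  rect ((0.6644159555435181, -0.004939209669828415), (0.18051201105117798, 0.1173110380768776), 1.5521315336227417)
R 2297 [ 0.6515 -0.131   0.0517] ylim [-0.1897 -0.0725] xlim [0.5783 0.7546] z med 0.0517
  front edge slope [-0.0248  0.5742] rms 0.0005 x at mean y 0.5775
  rect ((0.6669691205024719, -0.1312776505947113), (0.18039292097091675, 0.11965496093034744), 0.9061695337295532)
roof 2755 [ 0.6897 -0.0066  0.1584] ylim [-0.1884  0.1771] xlim [0.6428 0.7527] z med 0.1584
  front edge slope [-0.0191  0.6447] rms 0.0004 x at mean y 0.6448
  rect ((0.7002367377281189, -0.005435749888420105), (0.11237011849880219, 0.36917394399642944), 1.1810585260391235)
```

Request:
{"op": "drive_tool", "data": {
  "motion": "0 0 -9.6 0 0 0 100; 0 0 -9.6 0 0 0 100; 0 0 0 0 0 0 100",
  "newtons": 30
}}

```text
clock: 0.48
position: [0.1774, 0.5454, 0.2289]
ee_rot: [-0.001, -0.014, 1.0, -0.002]
contact_force: [0.9, 0.1, -1.2]
width: 0.0856
```

```bash
cat >> h.py <<'E'
from scipy.spatial.transform import Rotation as Ro
YAW=0.0205
C=np.array([[np.cos(YAW),-np.sin(YAW)],[np.sin(YAW),np.cos(YAW)]])
BAY={'low':np.array([.6624,.1192,.012]),'mid':np.array([.6674,-.1310,.012])}
def rot(tilt): # tilt deg from straight down toward bay +x ; jaws along rack y
    t=np.radians(tilt); z=np.array([np.sin(t)*np.cos(YAW),np.sin(t)*np.sin(YAW),-np.cos(t)])
    y=np.array([-np.sin(YAW),np.cos(YAW),0]); x=np.cross(y,z)
    return Ro.from_matrix(np.stack([x,y,z],1))
def bayw(b,x,y,z):
    return np.r_[BAY[b][:2]+C@[x,y],BAY[b][2]+z]
def go(target,tilt=0):
    s=get_state(); q=s['ee_rot']; R=Ro.from_quat([q[1],q[2],q[3],q[0]])
    d=R.inv().apply(np.array(target)-s['position'])
    rv=(R.inv()*rot(tilt)).as_rotvec(degrees=True)
    print('pos',s['position'].round(4),'clk',s['clock'],'w',round(s['width'],4),'F',s['contact_force'].round(2))
    print('tool shift',d.round(4),'turn deg',rv.round(2),'q',s['qpos'].round(2))
E
python3 -c "
from h import *
go([.440,.2935,.150])"
```

```text
pos [0.1774 0.5454 0.2289] clk 0.475 w 0.0856 F [ 0.92  0.06 -1.22]
tool shift [-0.2554 -0.259   0.0795] turn deg [-0.26 -0.13  0.48] q [ 1.13  0.28  1.51 -0.    1.36 -0.46]
```

Request:
{"op": "drive_tool", "data": {
  "motion": "0 0 0 -0.032 -0.0324 0.01 100; 0 0 0 -0.032 -0.0324 0.01 100; 0 0 0 -0.032 -0.0324 0.01 100; 0 0 0 -0.032 -0.0324 0.01 100; 0 0 0 -0.032 -0.0324 0.01 100; 0 0 0 -0.032 -0.0324 0.01 100; 0 0 0 -0.032 -0.0324 0.01 100; 0 0 0 -0.032 -0.0324 0.01 100; 0 0 0 0 0 0 100"
}}

```text
clock: 1.6
position: [0.4456, 0.2844, 0.1453]
ee_rot: [-0.001, -0.002, 1.0, -0.002]
contact_force: [0.5, -0.2, -0.9]
width: 0.0856
```

```bash
python3 -c "
from h import *
go([.440,.2935,.022])"
```

```text
pos [0.4456 0.2844 0.1453] clk 1.6 w 0.0856 F [ 0.54 -0.17 -0.89]
tool shift [0.0053 0.0096 0.1233] turn deg [-0.18 -0.13 -0.96] q [ 0.44  0.27  1.74 -0.    1.14 -1.14]
```

Request:
{"op": "drive_tool", "data": {
  "motion": "-0.2 -0.1 -1 0.0053 0.0096 0.02 100; 0 0 0 0 0 0.03 100; 0 0 0 0 0 0.03 100; 0 0 0 0 0 0.02 100; 0 0 0 0 0 0 100"
}}

```text
clock: 2.22
position: [0.438, 0.2973, 0.0439]
ee_rot: [-0.0, -0.005, 1.0, 0.002]
contact_force: [0.8, -0.8, 0.1]
width: 0.085
```

```bash
python3 -c "
from h import *
go([.440,.2935,.022])
grab('top','top1')
import cv2
p=cv2.imread('pics/top1.png');cv2.imwrite('pics/c1.png',cv2.resize(p[180:300,110:270],None,fx=4.5,fy=4.5))"
```

```text
pos [0.438  0.2973 0.0439] clk 2.225 w 0.085 F [ 0.8  -0.8   0.06]
tool shift [-0.0019 -0.0039  0.0219] turn deg [ 0.2  -0.05 -0.56] q [ 0.46  0.38  1.87  0.    0.89 -1.12]
```

View pics/c1.png

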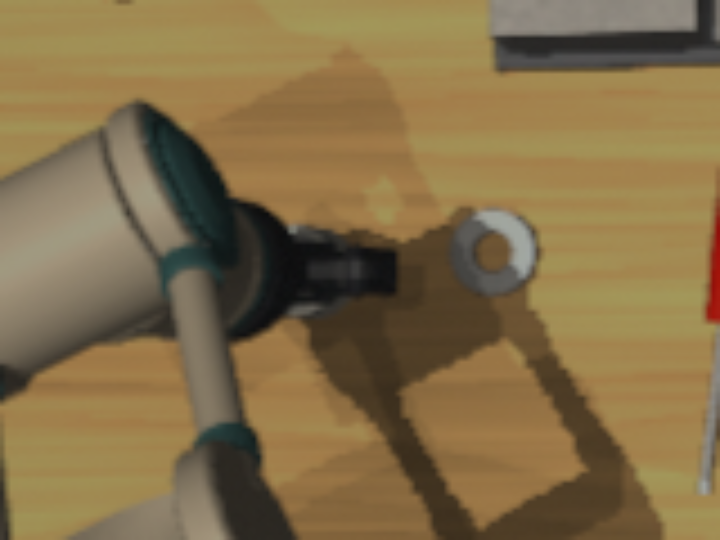

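The view shows the gripper over the filter and the bearing (490,250 in the crop) untouched. I'll descend and grip.

Request:
{"op": "drive_tool", "data": {
  "motion": "0 0 -0.5 -0.0019 -0.0039 0.012 100; 0 0 0 0 0 0.011 100; 0 0 0 0 0 0 100; 0 0 0 0 0 0 50; 0 0 0 0 0 0 50; 0 0 0 0 0 0 50; 0 0 0 0 0 0 50; 0 0 0 0 0 0 50",
  "newtons": 35
}}

```text
clock: 3.28
position: [0.4425, 0.2951, 0.0231]
ee_rot: [0.003, -0.009, 1.0, 0.004]
contact_force: [-0.1, -0.1, 0.1]
width: 0.0528
```

```bash
python3 -c "
from h import *
go([.440,.2935,.022])"
```

```text
pos [0.4425 0.2951 0.0231] clk 3.275 w 0.0528 F [-0.13 -0.07  0.06]
tool shift [ 0.0025 -0.0015  0.0011] turn deg [ 0.4   0.33 -0.09] q [ 0.45  0.41  1.89  0.01  0.83 -1.14]
```

Request:
{"op": "drive_tool", "data": {
  "motion": "0 0 0 0 0 -0.03 30; 0 0 0 0 0 -0.04 30; 0 0 0 0 0 -0.04 30; 0 0 0 0 0 -0.03 30; 0 0 0 0 0 0 30"
}}

```text
clock: 3.9
position: [0.4392, 0.2929, 0.1637]
ee_rot: [-0.001, -0.009, 1.0, 0.002]
contact_force: [-0.4, -1.0, -5.1]
width: 0.053
```

```bash
python3 -c "
from h import *
print(bayw('low',-.056,0,.066+.023))
go(bayw('low',-.056,0,.14))"
```

```text
[0.60641177 0.11805208 0.101     ]
pos [0.4392 0.2929 0.1637] clk 3.9 w 0.053 F [-0.45 -0.97 -5.08]
tool shift [-0.1639 -0.178   0.0107] turn deg [ 0.2  -0.1  -0.09] q [ 0.45  0.25  1.71  0.    1.17 -1.14]
```

Request:
{"op": "drive_tool", "data": {
  "motion": "0 0 0 -0.027 -0.03 0 30; 0 0 0 -0.027 -0.03 0 30; 0 0 0 -0.027 -0.03 0 30; 0 0 0 -0.027 -0.03 0 30; 0 0 0 -0.027 -0.03 0 30; 0 0 0 -0.02 -0.018 0 30; 0 0 0 0 0 0 30; 0 0 0 0 0 0 30"
}}

```text
clock: 4.9
position: [0.5925, 0.1227, 0.145]
ee_rot: [-0.015, -0.01, 1.0, 0.001]
contact_force: [0.1, -0.5, -4.1]
width: 0.0531
```

```bash
python3 -c "
from h import *
go(bayw('low',-.056,0,.092))
grab('scene','s2');grab('top','top2')
p=cv2.imread('pics/s2.png');q=cv2.imread('pics/top2.png');cv2.imwrite('pics/c2.png',np.hstack([cv2.resize(p[130:290,240:400],(400,400)),cv2.resize(q[90:210,190:310],(400,400))]))"
```

```text
pos [0.5925 0.1227 0.145 ] clk 4.9 w 0.0531 F [ 0.11 -0.51 -4.11]
tool shift [-0.015  -0.005   0.0406] turn deg [ 0.1  -1.68  0.01] q [ 0.09  0.39  1.55  0.    1.23 -1.51]
```

View pics/c2.png

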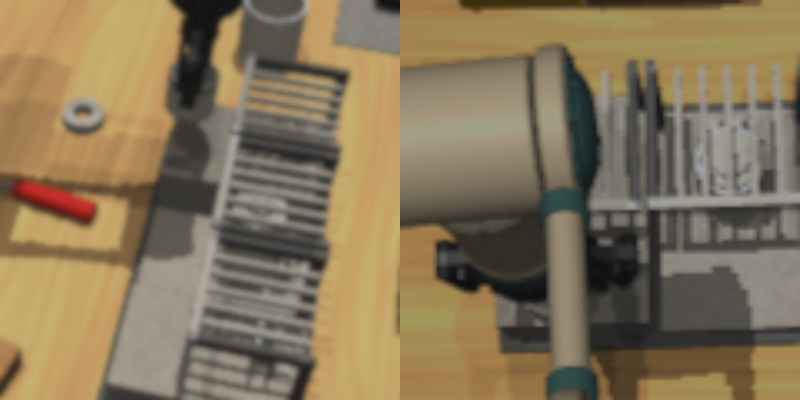

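The filter hangs above bay_low's ledge (crop 190,110), clear of the roof. Lowering.

Request:
{"op": "drive_tool", "data": {
  "motion": "0 -1.7 0 -0.012 -0.005 0 30; 0 0 0 0 0 0.01 30; 0 0 0 0 0 0.015 30; 0 0 0 0 0 0.008 30; 0 0 0 0 0 0 30; 0 0 0 0 0 0 30"
}}

```text
clock: 5.75
position: [0.6038, 0.1199, 0.1097]
ee_rot: [0.001, -0.012, 1.0, 0.001]
contact_force: [0.2, -0.5, -2.6]
width: 0.053
```

```bash
python3 -c "
from h import *
go(bayw('low',-.056,0,.089))"
```

```text
pos [0.6038 0.1199 0.1097] clk 5.75 w 0.053 F [ 0.22 -0.45 -2.56]
tool shift [-0.0025 -0.002   0.0087] turn deg [0.11 0.13 0.21] q [ 0.08  0.42  1.6   0.    1.12 -1.51]
```

Request:
{"op": "drive_tool", "data": {
  "motion": "0 0 0 -0.0025 -0.002 0.004 30; 0 0 0 0 0 0.003 30; 0 0 0 0 0 0.002 30; 0 0 0 0 0 0.001 30; 0 0 0 0 0 0 30"
}}

```text
clock: 6.38
position: [0.6076, 0.1179, 0.1013]
ee_rot: [0.003, -0.012, 1.0, 0.001]
contact_force: [0.1, 0.5, -3.7]
width: 0.0532
```

```bash
python3 -c "
from h import *
go(bayw('low',-.056,0,.089))"
```

```text
pos [0.6076 0.1179 0.1013] clk 6.375 w 0.0532 F [ 0.09  0.48 -3.71]
tool shift [0.0012 0.0002 0.0003] turn deg [0.12 0.31 0.21] q [ 0.08  0.43  1.6   0.    1.1  -1.52]
```

Not touching yet.

Request:
{"op": "drive_tool", "data": {
  "motion": "0 0 0 0 0 0.0015 30; 0 0 0 0 0 0.0015 30; 0 0 0 0 0 0 30"
}}

```text
clock: 6.75
position: [0.6078, 0.1178, 0.1013]
ee_rot: [0.004, -0.012, 1.0, 0.001]
contact_force: [-0.1, -0.1, -3.9]
width: 0.0527
```

Request:
{"op": "drive_tool", "data": {
  "motion": "0 0 0 0 0 0.003 30; 0 0 0 0 0 0 30"
}}

```text
clock: 7.0
position: [0.6084, 0.1178, 0.1014]
ee_rot: [0.005, -0.012, 1.0, 0.001]
contact_force: [0.1, -0.0, -3.4]
width: 0.0529
```

Request:
{"op": "drive_tool", "data": {
  "motion": "0 0 0 0 0 0.003 30; 0 0 0 0 0 0 30"
}}

```text
clock: 7.25
position: [0.6088, 0.1179, 0.1013]
ee_rot: [0.006, -0.012, 1.0, 0.001]
contact_force: [-0.4, -0.2, -3.5]
width: 0.0531
```

It isn't going any lower and z matches deck plus grasp height, so it's seated. Releasing slowly, then lifting.

Request:
{"op": "drive_tool", "data": {
  "motion": "0 0 0 0 0 0 75; 0 0 0 0 0 0 75; 0 0 0 0 0 0 80; 0 0 0 0 0 0 80"
}}

```text
clock: 7.75
position: [0.6098, 0.1179, 0.1]
ee_rot: [0.006, -0.012, 1.0, 0.001]
contact_force: [0.1, 0.7, -0.5]
width: 0.0684
```

Request:
{"op": "drive_tool", "data": {
  "motion": "0 0 0 0 0 -0.02 85; 0 0 0 0 0 -0.04 85; 0 0 0 0.02 0 -0.05 85; 0 0 0 0.05 0 -0.02 40; 0 0 0 0.05 0 0 0; 0 0 0 0 0 0 0"
}}

```text
clock: 8.5
position: [0.4857, 0.1145, 0.2313]
ee_rot: [0.006, -0.012, 1.0, 0.001]
contact_force: [0.9, 0.2, -0.8]
width: 0.0183
```

```bash
python3 -c "
from h import *
go(bayw('low',-.14,0,.15),55)
p,d=grab('top','top3');grab('scene','s3')
P=pts('top',d)[90:260,190:320].reshape(-1,3)
for lo,hi in((.12,.134),(.134,.145)):
  s=P[(P[:,2]>lo)&(P[:,2]<hi)];s=s[(abs(s[:,0]-.606)<.05)&(abs(s[:,1]-.118)<.05)]
  print(len(s),s.mean(0),((s.mean(0)[:2]-BAY['low'][:2])@C).round(4),cv2.minEnclosingCircle(s[:,:2].astype(np.float32)))
p=cv2.imread('pics/s3.png');q=cv2.imread('pics/top3.png');cv2.imwrite('pics/c3.png',np.hstack([cv2.resize(p[130:290,240:400],(400,400)),cv2.resize(q[90:250,190:350],(400,400))]))"
```

```text
pos [0.4857 0.1145 0.2313] clk 8.5 w 0.0183 F [ 0.9   0.24 -0.78]
tool shift [-0.0359  0.0008  0.0697] turn deg [  0.22 -54.32   0.12] q [ 0.09  0.15  1.67  0.    1.31 -1.5 ]
135 [0.61414597 0.10685937 0.13005579] [-0.0485 -0.0113] ((0.6073545217514038, 0.11563150584697723), 0.026988131925463676)
58 [0.61197227 0.11036615 0.13727499] [-0.0506 -0.0078] ((0.6095203161239624, 0.11255314946174622), 0.021582111716270447)
```

View pics/c3.png

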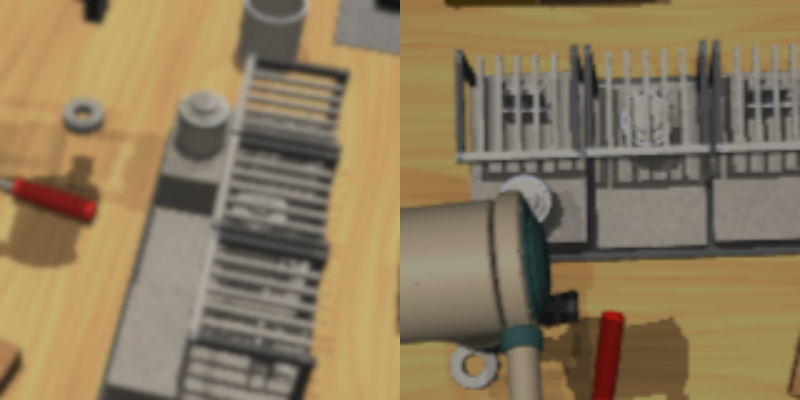

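The short filter stands upright on the ledge. Tilting the closed gripper.

Request:
{"op": "drive_tool", "data": {
  "motion": "0 -9.1 0 0 0 0 0; 0 -9.1 0 0 0 0 0; 0 -9.1 0 0 0 0 0; 0 -9.1 0 0 0 0 0; 0 -9.1 0 0 0 0 0; 0 -9.1 0 0 0 0 0; 0 0 0 0 0 0 0"
}}

```text
clock: 9.48
position: [0.5063, 0.0942, 0.2401]
ee_rot: [0.409, 0.002, 0.912, -0.015]
contact_force: [-0.4, 0.5, 0.1]
width: 0.0002
```

```bash
python3 -c "
from h import *
go(bayw('low',-.12,-.002,.066+.027),55)"
```

```text
pos [0.5063 0.0942 0.2401] clk 9.475 w 0.0002 F [-0.41  0.48  0.08]
tool shift [0.0766 0.0247 0.1162] turn deg [-2.56 -6.7  -0.07] q [ 0.15 -0.12  2.26 -0.72  0.21 -0.77]
```

```bash
python3 -c "
from h import *
go(bayw('low',-.12,-.002,.066+.027),43)"
```

```text
pos [0.5063 0.0942 0.2401] clk 9.475 w 0.0002 F [-0.41  0.48  0.08]
tool shift [0.0766 0.0247 0.1162] turn deg [-2.54  5.3  -0.34] q [ 0.15 -0.12  2.26 -0.72  0.21 -0.77]
```

Request:
{"op": "drive_tool", "data": {
  "motion": "-2.5 5.3 -0.3 0 0 0 0; 0 0 0 0.012 0.004 0.019 0; 0 0 0 0.012 0.004 0.019 0; 0 0 0 0.012 0.004 0.019 0; 0 0 0 0.012 0.004 0.019 0; 0 0 0 0.008 0.004 0.014 0; 0 0 0 0 0 0 0"
}}

```text
clock: 10.35
position: [0.5429, 0.0995, 0.1662]
ee_rot: [0.373, 0.001, 0.928, -0.011]
contact_force: [-0.2, -0.5, -0.7]
width: -0.0001
```

```bash
python3 -c "
from h import *
go(bayw('low',-.12,-.002,.066+.027),43)"
```

```text
pos [0.5429 0.0995 0.1662] clk 10.35 w -0.0001 F [-0.18 -0.49 -0.66]
tool shift [0.0426 0.0164 0.0436] turn deg [-2.05  0.74 -0.54] q [ 0.13  0.07  2.27 -1.17  0.12 -0.31]
```

The wrist is near its q4/q5 limits. I'll use a shallower tilt in the arm's radial plane instead.

```bash
cat >> h.py <<'E'
def rot(tilt,az=None):
    az=YAW if az is None else az
    t=np.radians(tilt); z=np.array([np.sin(t)*np.cos(az),np.sin(t)*np.sin(az),-np.cos(t)])
    y=np.array([-np.sin(az),np.cos(az),0]); x=np.cross(y,z)
    return Ro.from_matrix(np.stack([x,y,z],1))
def go(target,tilt=0,az=None,bay=None):
    s=get_state(); q=s['ee_rot']; R=Ro.from_quat([q[1],q[2],q[3],q[0]])
    d=R.inv().apply(np.array(target)-s['position'])
    rv=(R.inv()*rot(tilt,az)).as_rotvec(degrees=True)
    print('pos',s['position'].round(4),'clk',s['clock'],'w',round(s['width'],4),'F',s['contact_force'].round(2))
    if bay: print('in bay',((s['position'][:2]-BAY[bay][:2])@C).round(4),(s['position'][2]-.012).round(4), 'bay-x in tool axes',R.inv().apply(np.r_[C[:,0],0]).round(3),'up',R.inv().apply([0,0,1]).round(3),'left',R.inv().apply(np.r_[C[:,1],0]).round(3))
    print('tool shift',d.round(4),'turn deg',rv.round(2),'q',s['qpos'].round(2))
E
python3 -c "
from h import *
go(bayw('low',-.12,-.002,.066+.022),37,.18,'low')"
```

```text
pos [0.5429 0.0995 0.1662] clk 10.35 w -0.0001 F [-0.18 -0.49 -0.66]
in bay [-0.1199 -0.0173] 0.1542 bay-x in tool axes [-0.722  0.031  0.691] up [-0.691 -0.02  -0.722] left [ 0.009  0.999 -0.036]
tool shift [0.046  0.0165 0.0472] turn deg [-7.94  6.63 -7.61] q [ 0.13  0.07  2.27 -1.17  0.12 -0.31]
```

Request:
{"op": "drive_tool", "data": {
  "motion": "-4 3.3 -3.8 0 0 0 0; -4 3.3 -3.8 0 0 0 0; 0 0 0 0 0 0 0"
}}

```text
clock: 10.72
position: [0.5387, 0.0873, 0.1632]
ee_rot: [0.353, -0.011, 0.935, -0.018]
contact_force: [0.5, 0.6, -0.5]
width: -0.0001
```

```bash
python3 -c "
from h import *
go(bayw('low',-.12,-.002,.066+.022),37,.18,'low')"
```

```text
pos [0.5387 0.0873 0.1632] clk 10.725 w -0.0001 F [ 0.5   0.59 -0.52]
in bay [-0.1244 -0.0293] 0.1512 bay-x in tool axes [-0.751  0.014  0.66 ] up [-0.66  -0.042 -0.75 ] left [-0.017  0.999 -0.04 ]
tool shift [0.038  0.03   0.0492] turn deg [-8.12  4.15 -6.18] q [ 0.09  0.06  2.26 -0.67  0.14 -0.87]
```

Request:
{"op": "drive_tool", "data": {
  "motion": "-3 6 -3 0 0.006 0 0; -3 3 -3 0 0.006 0 0; -2 0 0 0 0.01 0 0; 0 0 0 0 0.01 0 0; 0 0 0 0 0 0 0"
}}

```text
clock: 11.35
position: [0.5373, 0.1008, 0.1622]
ee_rot: [0.316, -0.043, 0.948, -0.005]
contact_force: [0.7, -0.5, -0.3]
width: -0.0001
```

```bash
python3 -c "
from h import *
go(bayw('low',-.12,-.002,.066+.022),37,.18,'low')"
```

```text
pos [0.5373 0.1008 0.1622] clk 11.35 w -0.0001 F [ 0.71 -0.48 -0.29]
in bay [-0.1255 -0.0159] 0.1502 bay-x in tool axes [-0.798 -0.058  0.6  ] up [-0.599 -0.036 -0.8  ] left [-0.068  0.998  0.006]
tool shift [0.032  0.0157 0.0531] turn deg [-5.12 -0.26 -3.4 ] q [ 0.08  0.06  2.19 -0.11  0.25 -1.49]
```

Request:
{"op": "drive_tool", "data": {
  "motion": "0 0 0 0.008 0.005 0.0135 0; 0 0 0 0.008 0.005 0.0135 0; 0 0 0 0.008 0.004 0.0135 0; 0 0 0 0.008 0.004 0.0135 0; 0 0 0 0 0 0 0"
}}

```text
clock: 11.98
position: [0.5438, 0.1197, 0.1062]
ee_rot: [0.314, -0.044, 0.948, -0.01]
contact_force: [-0.2, -1.2, 0.4]
width: -0.0005
```

```bash
python3 -c "
from h import *
go(bayw('low',-.10,-.002,.066+.022),37,.14,'low')"
```

```text
pos [0.5438 0.1197 0.1062] clk 11.975 w -0.0005 F [-0.22 -1.21  0.4 ]
in bay [-0.1186  0.003 ] 0.0942 bay-x in tool axes [-0.801 -0.057  0.596] up [-0.595 -0.046 -0.803] left [-0.074  0.997 -0.003]
tool shift [-0.0108 -0.0057  0.0161] turn deg [-4.25 -0.55 -1.25] q [ 0.14  0.18  2.25 -0.77  0.11 -0.78]
```

```bash
python3 -c "
from h import *
go(bayw('low',-.10,-.002,.066+.022),33,.19,'low')"
```

```text
pos [0.5438 0.1197 0.1062] clk 11.975 w -0.0005 F [-0.22 -1.21  0.4 ]
in bay [-0.1186  0.003 ] 0.0942 bay-x in tool axes [-0.801 -0.057  0.596] up [-0.595 -0.046 -0.803] left [-0.074  0.997 -0.003]
tool shift [-0.0108 -0.0057  0.0161] turn deg [-5.84  3.38 -3.76] q [ 0.14  0.18  2.25 -0.77  0.11 -0.78]
```

Request:
{"op": "drive_tool", "data": {
  "motion": "-5.8 3.4 -3.8 0 0 0 0; 0 0 0 0 0 0 0; 0 0 0 -0.005 -0.003 0.005 0; 0 0 0 0 0 0 0"
}}

```text
clock: 12.48
position: [0.5492, 0.108, 0.1049]
ee_rot: [0.304, -0.048, 0.951, -0.013]
contact_force: [0.1, -0.1, 0.1]
width: 0.0001
```

```bash
python3 -c "
from h import *
go(bayw('low',-.10,-.002,.066+.022),33,.19,'low')"
```

```text
pos [0.5492 0.108  0.1049] clk 12.475 w 0.0001 F [ 0.07 -0.11  0.1 ]
in bay [-0.1134 -0.0088] 0.0929 bay-x in tool axes [-0.812 -0.064  0.58 ] up [-0.577 -0.054 -0.815] left [-0.084  0.996 -0.007]
tool shift [-0.0086  0.0062  0.0117] turn deg [-5.97  2.14 -3.25] q [ 0.11  0.18  2.23 -0.48  0.13 -1.11]
```

Request:
{"op": "drive_tool", "data": {
  "motion": "-5 6 -3 0 0.003 0 0; 0 4 0 0 0.003 0 0; -3 0 0 0 0.003 0 0; 0 0 0 0 0 0 0"
}}

```text
clock: 12.98
position: [0.5455, 0.1042, 0.1023]
ee_rot: [0.244, -0.062, 0.968, 0.007]
contact_force: [0.7, -1.4, -0.5]
width: -0.0003
```

```bash
python3 -c "
from h import *
go(bayw('low',-.10,-.002,.066+.022),33,.19,'low')"
```

```text
pos [0.5455 0.1042 0.1023] clk 12.975 w -0.0003 F [ 0.73 -1.43 -0.53]
in bay [-0.1172 -0.0126] 0.0903 bay-x in tool axes [-0.875 -0.103  0.473] up [-0.474 -0.017 -0.88 ] left [-0.099  0.995  0.034]
tool shift [-0.015   0.0088  0.0105] turn deg [-2.79 -4.75 -2.75] q [ 0.05  0.18  2.15  0.06  0.32 -1.7 ]
```

Request:
{"op": "drive_tool", "data": {
  "motion": "0 0 0 -0.004 0.003 0.003 0; 0 0 0 -0.004 0.004 0.003 0; 0 -3 0 -0.004 0.003 0.004 0; 0 0 0 0 0 0 0"
}}

```text
clock: 13.48
position: [0.5598, 0.1172, 0.0988]
ee_rot: [0.27, -0.063, 0.961, 0.007]
contact_force: [1.0, -0.7, -0.8]
width: 0.0001
```

```bash
python3 -c "
from h import *
go(bayw('low',-.05,-.001,.066+.022),33,.19,'low')
grab('top','top4');grab('scene','s4')
p=cv2.imread('pics/s4.png');q=cv2.imread('pics/top4.png');cv2.imwrite('pics/c4.png',np.hstack([cv2.resize(p[130:290,240:400],(400,400)),cv2.resize(q[90:250,190:350],(400,400))]))"
```

```text
pos [0.5598 0.1172 0.0988] clk 13.475 w 0.0001 F [ 0.97 -0.71 -0.82]
in bay [-1.026e-01  1.000e-04] 0.0868 bay-x in tool axes [-0.848 -0.104  0.519] up [-0.52  -0.02  -0.854] left [-0.099  0.994  0.037]
tool shift [-0.0452 -0.0066  0.0262] turn deg [-2.96 -1.7  -2.58] q [ 0.08  0.2   2.17  0.03  0.23 -1.64]
```

View pics/c4.png

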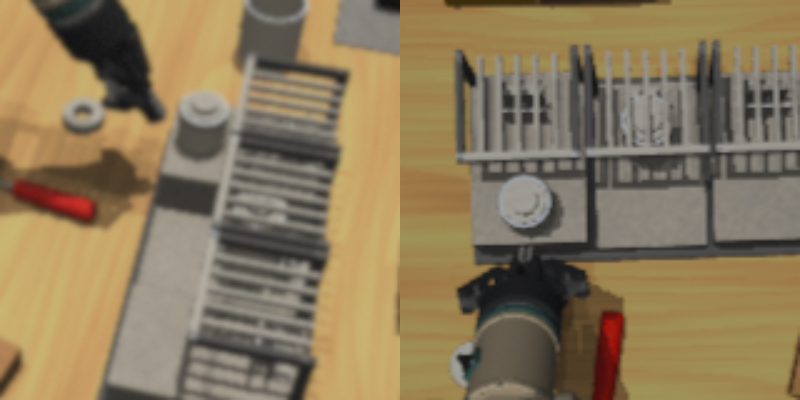

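The tip is centred right in front of the filter. Pushing in.

Request:
{"op": "drive_tool", "data": {
  "motion": "0 0 0 -0.0043 -0.0005 0.0026 0; 0 0 0 -0.0043 -0.0005 0.0026 0; 0 0 0 -0.0043 -0.0005 0.0026 0; 0 0 0 -0.0043 -0.0005 0.0026 0; 0 0 0 -0.0043 -0.0005 0.0026 0; 0 0 0 -0.0043 -0.0005 0.0026 0; 0 0 0 -0.0043 -0.0005 0.0026 0"
}}

```text
clock: 14.45
position: [0.5985, 0.1178, 0.1005]
ee_rot: [0.27, -0.062, 0.961, 0.007]
contact_force: [-3.7, 0.2, 1.4]
width: 0.0003
```

```bash
cat > look.py <<'E'
import sys
from h import *
tag=sys.argv[1];bay=sys.argv[2]
go(bayw(bay,-.02,0,.0),33,.19,bay)
grab('top','t'+tag);grab('scene','s'+tag)
p=cv2.imread(f'pics/s{tag}.png');q=cv2.imread(f'pics/t{tag}.png')
b=(p[130:270,260:400],q[90:230,190:330]) if bay=='low' else (p[200:340,270:410],q[90:230,270:410])
cv2.imwrite(f'pics/c{tag}.png',np.hstack([cv2.resize(x,(400,400),interpolation=2) for x in b]))
E
python3 look.py 5 low
```

```text
pos [0.5985 0.1178 0.1005] clk 14.45 w 0.0003 F [-3.69  0.18  1.39]
in bay [-0.0639 -0.0001] 0.0885 bay-x in tool axes [-0.848 -0.103  0.52 ] up [-0.52  -0.02  -0.854] left [-0.098  0.994  0.037]
tool shift [ 0.0088 -0.0027  0.0984] turn deg [-2.98 -1.67 -2.61] q [ 0.08  0.25  2.09  0.03  0.26 -1.65]
```

View pics/c5.png

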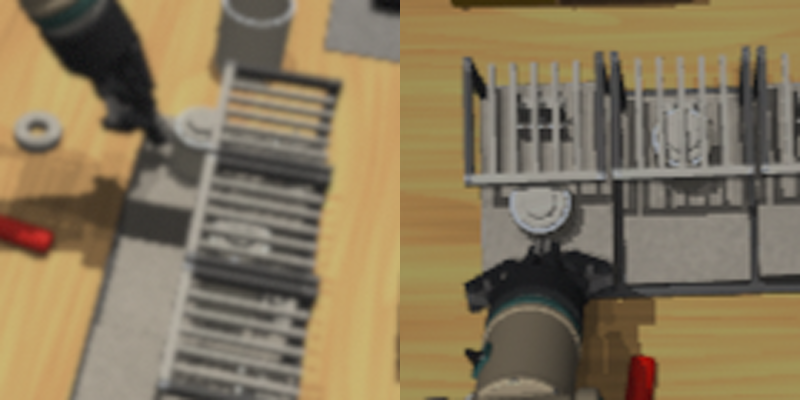

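Request:
{"op": "drive_tool", "data": {
  "motion": "0 0 0 -0.004 -0.0005 0.0029 0; 0 0 0 -0.004 -0.0005 0.0029 0; 0 0 0 -0.004 -0.0005 0.0029 0; 0 0 0 -0.004 -0.0005 0.0029 0; 0 0 0 -0.004 -0.0005 0.0029 0"
}}

```text
clock: 15.18
position: [0.6248, 0.1184, 0.0983]
ee_rot: [0.27, -0.062, 0.961, 0.007]
contact_force: [-3.4, -0.3, 1.5]
width: 0.0003
```

```bash
python3 look.py 6 low
```

```text
pos [0.6248 0.1184 0.0983] clk 15.175 w 0.0003 F [-3.38 -0.27  1.47]
in bay [-0.0376 -0.    ] 0.0863 bay-x in tool axes [-0.848 -0.103  0.519] up [-0.52  -0.02  -0.854] left [-0.098  0.994  0.037]
tool shift [ 0.0299 -0.0001  0.0828] turn deg [-2.98 -1.67 -2.6 ] q [ 0.07  0.28  2.04  0.04  0.27 -1.66]
```

View pics/c6.png

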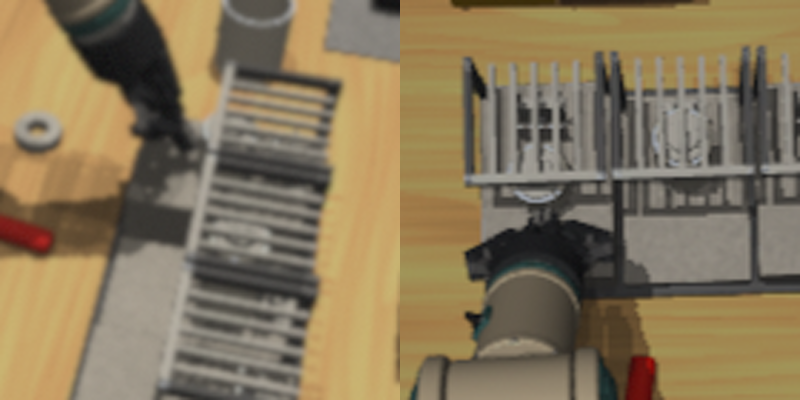

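Request:
{"op": "drive_tool", "data": {
  "motion": "0 0 0 -0.0035 -0.0004 0.0023 0; 0 0 0 -0.0035 -0.0004 0.0023 0"
}}

```text
clock: 15.52
position: [0.6337, 0.1186, 0.0979]
ee_rot: [0.27, -0.062, 0.961, 0.007]
contact_force: [-1.9, 0.0, 1.5]
width: -0.0
```

Request:
{"op": "drive_tool", "data": {
  "motion": "0 0 0 -0.003 -0.0004 0.002 0; 0 0 0 -0.003 -0.0004 0.002 0"
}}

```text
clock: 15.78
position: [0.6414, 0.1187, 0.0976]
ee_rot: [0.27, -0.062, 0.961, 0.007]
contact_force: [-2.8, -0.5, 1.3]
width: 0.0002
```

Request:
{"op": "drive_tool", "data": {
  "motion": "0 0 0 -0.003 -0.0004 0.002 0; 0 0 0 -0.003 -0.0004 0.002 0"
}}

```text
clock: 16.02
position: [0.6489, 0.1188, 0.0973]
ee_rot: [0.27, -0.062, 0.961, 0.007]
contact_force: [-2.6, -0.3, 1.8]
width: -0.0
```

Request:
{"op": "drive_tool", "data": {
  "motion": "0 0 0 -0.002 -0.0002 0.0014 0; 0 0 0 0 0 0 0"
}}

```text
clock: 16.27
position: [0.6508, 0.1189, 0.0967]
ee_rot: [0.269, -0.062, 0.961, 0.007]
contact_force: [-2.5, -1.3, 2.7]
width: -0.0001
```

```bash
python3 look.py 7 low
```

```text
pos [0.6508 0.1189 0.0967] clk 16.275 w -0.0001 F [-2.53 -1.35  2.66]
in bay [-0.0116 -0.0001] 0.0847 bay-x in tool axes [-0.85  -0.103  0.517] up [-0.518 -0.02  -0.855] left [-0.098  0.994  0.037]
tool shift [0.051  0.0026 0.0681] turn deg [-2.97 -1.81 -2.61] q [ 0.07  0.32  1.99  0.04  0.29 -1.67]
```

View pics/c7.png

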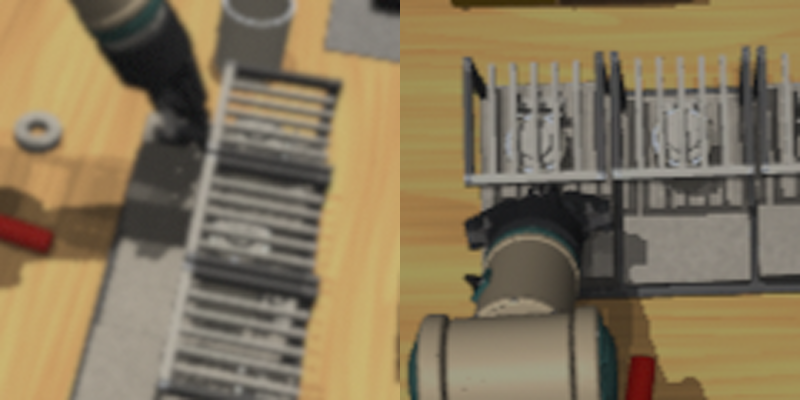

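Request:
{"op": "drive_tool", "data": {
  "motion": "0 0 0 -0.003 -0.0002 0.0015 0; 0 0 0 0 0 0 0"
}}

```text
clock: 16.62
position: [0.6509, 0.119, 0.0954]
ee_rot: [0.266, -0.062, 0.962, 0.007]
contact_force: [-3.3, -0.6, 2.1]
width: 0.0002
```

Request:
{"op": "drive_tool", "data": {
  "motion": "0 0 0 -0.003 -0.0002 0.0015 0; 0 0 0 0 0 0 0"
}}

```text
clock: 16.88
position: [0.6509, 0.1191, 0.0941]
ee_rot: [0.263, -0.063, 0.963, 0.007]
contact_force: [-2.8, -1.3, 1.7]
width: -0.0
```

Request:
{"op": "drive_tool", "data": {
  "motion": "0 -1 0 -0.006 -0.0008 0.0033 0"
}}

```text
clock: 17.0
position: [0.6528, 0.1191, 0.0918]
ee_rot: [0.266, -0.063, 0.962, 0.008]
contact_force: [-23.4, -2.7, 11.0]
width: 0.0001
```

```bash
python3 look.py 8 low; python3 -c "
import cv2
q=cv2.imread('pics/t8.png');cv2.imwrite('pics/z8.png',cv2.resize(q[100:180,205:325],None,fx=6.5,fy=6.5,interpolation=2))
import numpy as np
from h import *
d=np.load('t8.npz')['d'];P=pts('top',d)[95:190,205:265].reshape(-1,3)
s=P[(P[:,2]>.124)&(P[:,2]<.144)&(abs(P[:,1]-.119)<.04)]
b=(s[:,:2]-BAY['low'][:2])@C
for lo,hi in((.125,.134),(.134,.145)):
  k=(s[:,2]>lo)&(s[:,2]<hi)&(b[:,0]>-.02);print(k.sum(),cv2.minEnclosingCircle(b[k].astype(np.float32)),b[k].min(0),b[k].max(0))
"
```

```text
pos [0.6528 0.1191 0.0918] clk 17.0 w 0.0001 F [-23.4   -2.7   11.05]
in bay [-0.0096  0.0001] 0.0798 bay-x in tool axes [-0.853 -0.105  0.512] up [-0.513 -0.018 -0.858] left [-0.1    0.994  0.038]
tool shift [0.0498 0.0025 0.0631] turn deg [-2.83 -2.16 -2.57] q [ 0.07  0.33  1.98  0.05  0.29 -1.68]
156 ((0.021299228072166443, 0.0008168003405444324), 0.040785208344459534) [-0.01891657 -0.02411373] [0.0581146  0.02868385]
91 ((0.022189250215888023, 0.0015091830864548683), 0.02365318313241005) [ 0.00183255 -0.02202421] [0.04186553 0.02504258]
```

View pics/z8.png

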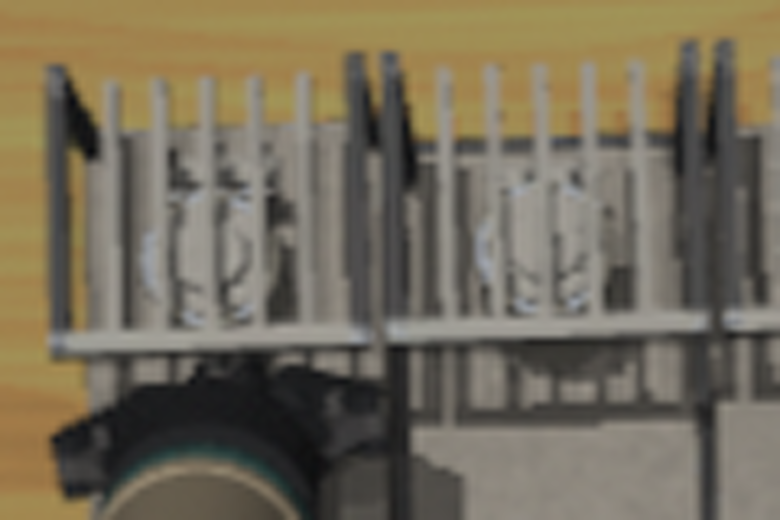

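A hard stop at 23 N with the filter centre about 22 mm into the bay: the plate is at its end. Backing off level, then lifting.

Request:
{"op": "drive_tool", "data": {
  "motion": "0 0 0 0.002 0.0002 -0.0012 0; 0 0 0 0.0085 0.001 -0.005 0; 0 0 0 0.017 0.002 -0.010 0; 0 0 0 0.025 0.003 -0.015 0; 0 0 0 0.034 0.004 -0.02 0; 0 0 0 0.01 0 -0.05 0; 0 0 0 0 0 -0.04 0; 0 0 0 0 0 0 0"
}}

```text
clock: 18.1
position: [0.4976, 0.111, 0.1661]
ee_rot: [0.273, -0.062, 0.96, 0.008]
contact_force: [-0.5, -0.4, -0.5]
width: -0.0003
```

```bash
python3 look.py 9 low; python3 -c "
import cv2
import numpy as np
from h import *
d=np.load('t9.npz')['d'];P=pts('top',d)[95:190,205:265].reshape(-1,3)
s=P[(P[:,2]>.124)&(P[:,2]<.144)&(abs(P[:,1]-.119)<.04)]
b=(s[:,:2]-BAY['low'][:2])@C
for lo,hi in((.125,.134),(.134,.145)):
  k=(s[:,2]>lo)&(s[:,2]<hi)&(b[:,0]>-.02);print(k.sum(),cv2.minEnclosingCircle(b[k].astype(np.float32)),b[k].min(0),b[k].max(0))
go([.425,-.334,.20])
"
```

```text
pos [0.4976 0.111  0.1661] clk 18.1 w -0.0003 F [-0.47 -0.37 -0.53]
in bay [-0.1649 -0.0049] 0.1541 bay-x in tool axes [-0.845 -0.104  0.524] up [-0.525 -0.019 -0.851] left [-0.098  0.994  0.039]
tool shift [-0.0421 -0.0073  0.2072] turn deg [-2.92 -1.35 -2.59] q [ 0.08  0.    2.18  0.02  0.41 -1.64]
160 ((0.02870292030274868, -0.0017259679734706879), 0.03520515561103821) [-0.00439541 -0.02392331] [0.0589822  0.02888104]
85 ((0.019498806446790695, -0.0023923220578581095), 0.02014927938580513) [-0.00054061 -0.02191549] [0.03935708 0.01532332]
pos [0.4973 0.1108 0.1633] clk 18.2 w 0.0002 F [ 0.1   0.03 -0.43]
tool shift [ 0.0934 -0.433  -0.0905] turn deg [ 0.59 31.41  6.09] q [ 0.08  0.01  2.18  0.02  0.41 -1.64]
```

View pics/c9.png

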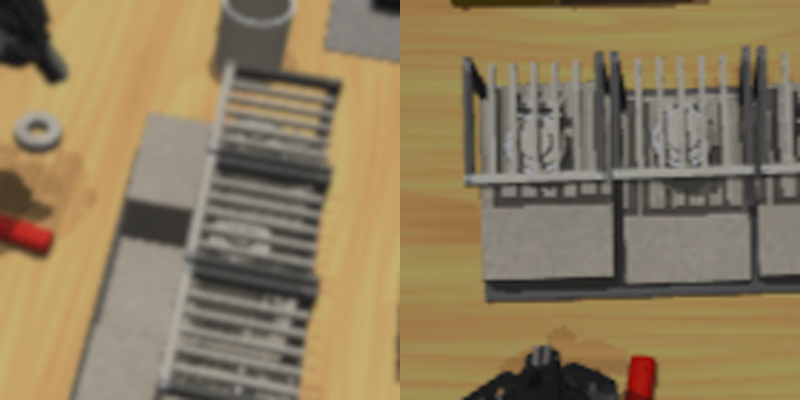

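Short filter stayed put. Next the medium one.

Request:
{"op": "drive_tool", "data": {
  "motion": "0 10.4 2 0 0 -0.02 50; 0 10.4 2 0 0 -0.02 100; 0 10.4 2 0 0 0 100; 0 0 0 0 0 0 100"
}}

```text
clock: 18.7
position: [0.4797, 0.1093, 0.1872]
ee_rot: [0.012, -0.015, 1.0, 0.005]
contact_force: [-0.2, 0.5, 0.4]
width: 0.0723
```

```bash
python3 -c "
from h import *
go([.425,-.334,.20])"
```

```text
pos [0.4797 0.1093 0.1872] clk 18.7 w 0.0723 F [-0.16  0.51  0.42]
tool shift [ 0.068  -0.4413 -0.0187] turn deg [0.57 1.33 0.59] q [ 0.08  0.17  1.77  0.01  1.18 -1.53]
```

Request:
{"op": "drive_tool", "data": {
  "motion": "0 1.3 0.6 0 -0.035 0 100; 0 0 0 0.005 -0.044 -0.002 100; 0 0 0 0.005 -0.044 -0.002 100; 0 0 0 0.006 -0.044 -0.002 100; 0 0 0 0.008 -0.044 -0.002 100; 0 0 0 0.008 -0.044 -0.002 100; 0 0 0 0.008 -0.044 -0.002 100; 0 0 0 0.009 -0.044 -0.002 100; 0 0 0 0.009 -0.044 -0.002 100; 0 0 0 0.01 -0.044 -0.002 100; 0 0 0 0 0 0 100"
}}

```text
clock: 20.08
position: [0.411, -0.3304, 0.1818]
ee_rot: [-0.001, -0.015, 1.0, 0.005]
contact_force: [-0.2, 0.4, -0.3]
width: 0.0853
```

```bash
python3 -c "
from h import *
go([.425,-.334,.050])"
```

```text
pos [ 0.411  -0.3304  0.1818] clk 20.075 w 0.0853 F [-0.25  0.44 -0.33]
tool shift [-0.0141 -0.0055  0.1318] turn deg [ 0.61 -0.1   0.5 ] q [-0.81  0.24  1.68  0.01  1.23 -2.42]
```

Request:
{"op": "drive_tool", "data": {
  "motion": "0.6 0 0.5 -0.014 -0.005 0 100; 0 0 0 0 0 0.035 100; 0 0 0 0 0 0.03 100; 0 0 0 0 0 0.0 100"
}}

```text
clock: 20.58
position: [0.4278, -0.3301, 0.1133]
ee_rot: [0.001, -0.012, 1.0, -0.0]
contact_force: [0.0, 0.9, -0.2]
width: 0.0857
```

```bash
python3 -c "
from h import *
go([.425,-.334,.046])"
```

```text
pos [ 0.4278 -0.3301  0.1133] clk 20.575 w 0.0857 F [ 0.    0.88 -0.17]
tool shift [ 0.003  -0.0039  0.0673] turn deg [-0.02  0.06  0.16] q [-0.79  0.32  1.76  0.    1.06 -2.38]
```

Request:
{"op": "drive_tool", "data": {
  "motion": "0 0 0 0.002 -0.004 0.015 100; 0 0 0 0.001 0 0.025 100; 0 0 0 0 0 0.025 100; 0 0 0 0 0 0 100; 0 0 0 0 0 0 40; 0 0 0 0 0 0 40; 0 0 0 0 0 0 40; 0 0 0 0 0 0 30; 0 0 0 0 0 0 30",
  "newtons": 35
}}

```text
clock: 21.7
position: [0.4294, -0.3354, 0.0511]
ee_rot: [0.005, -0.013, 1.0, -0.004]
contact_force: [-0.2, -0.1, -3.6]
width: 0.0528
```

Request:
{"op": "drive_tool", "data": {
  "motion": "0 0 0 0 0 -0.02 30; 0 0 0 0 0 -0.03 30; 0 0 0 0 0 -0.03 30; 0 0 0 0 0 -0.03 30; 0 0 0 0 0 -0.02 30; 0 0 0 0 0 0 30"
}}

```text
clock: 22.45
position: [0.4266, -0.333, 0.1824]
ee_rot: [0.003, -0.013, 1.0, -0.002]
contact_force: [-0.4, 0.3, -5.1]
width: 0.0531
```

```bash
python3 -c "
from h import *
print(bayw('mid',-.058,0,.14))
go(bayw('mid',-.075,0,.155))
p,d=grab('scene','s10')
cv2.imwrite('pics/c10.png',cv2.resize(cv2.imread('pics/s10.png')[200:400,100:300],(600,600)))"
```

```text
[ 0.60941219 -0.13218892  0.152     ]
pos [ 0.4266 -0.333   0.1824] clk 22.45 w 0.0531 F [-0.42  0.31 -5.1 ]
tool shift [-0.171   0.1961  0.0154] turn deg [-0.25  0.29  0.34] q [-0.79  0.25  1.66  0.    1.22 -2.39]
```

View pics/c10.png

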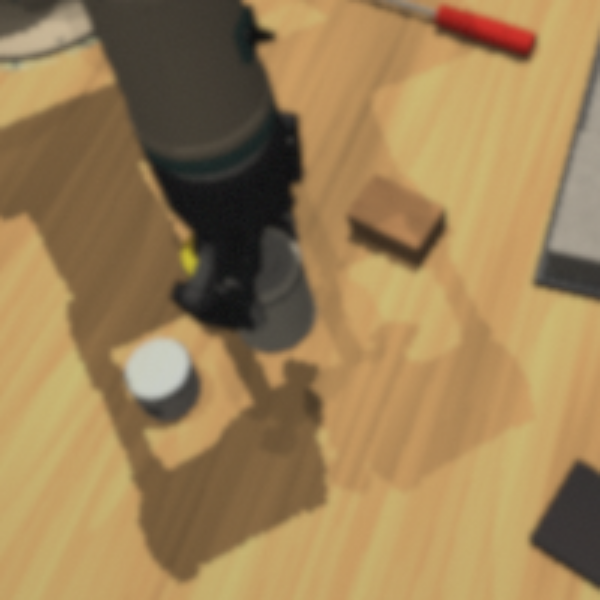

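The filter is held upright and the neighbours are undisturbed. Moving to bay_mid.

Request:
{"op": "drive_tool", "data": {
  "motion": "0 0 0 -0.027 0.031 0 30; 0 0 0 -0.027 0.031 0 30; 0 0 0 -0.027 0.031 0 30; 0 0 0 -0.027 0.031 0 30; 0 0 0 -0.027 0.031 0 30; 0 0 0 -0.027 0.031 0 30; 0 0 0 0 0 0 30; 0 0 0 0 0 0 30"
}}

```text
clock: 23.5
position: [0.581, -0.1347, 0.166]
ee_rot: [-0.009, -0.012, 1.0, 0.003]
contact_force: [-0.4, -0.3, -4.3]
width: 0.0527
```

```bash
python3 -c "
from h import *
go(bayw('mid',-.056,0,.095))"
```

```text
pos [ 0.581  -0.1347  0.166 ] clk 23.5 w 0.0527 F [-0.38 -0.33 -4.29]
tool shift [-0.0315  0.0014  0.0584] turn deg [ 0.41 -1.04  0.2 ] q [-0.34  0.36  1.55  0.    1.25 -1.94]
```

Request:
{"op": "drive_tool", "data": {
  "motion": "0.4 -1 0.2 -0.015 0.001 0 30; 0 0 0 -0.012 0 0.01 30; 0 0 0 0 0 0.015 30; 0 0 0 0 0 0.015 30; 0 0 0 0 0 0.006 30; 0 0 0 0 0 0 30; 0 0 0 0 0 0 30"
}}

```text
clock: 24.38
position: [0.607, -0.1355, 0.1142]
ee_rot: [-0.002, -0.008, 1.0, 0.0]
contact_force: [-0.4, 0.8, -4.4]
width: 0.053
```

```bash
python3 -c "
from h import *
go(bayw('mid',-.056,0,.091))"
```

```text
pos [ 0.607  -0.1355  0.1142] clk 24.375 w 0.053 F [-0.38  0.77 -4.39]
tool shift [-0.0045  0.0033  0.0111] turn deg [ 0.03 -0.24 -0.25] q [-0.33  0.43  1.57 -0.    1.14 -1.92]
```

Request:
{"op": "drive_tool", "data": {
  "motion": "0 0 0 -0.003 0.003 0.004 30; 0 0 0 -0.001 0 0.004 30; 0 0 0 0 0 0.002 30; 0 0 0 0 0 0 30"
}}

```text
clock: 24.88
position: [0.612, -0.1323, 0.1048]
ee_rot: [-0.001, -0.008, 1.0, -0.0]
contact_force: [0.3, 0.1, -4.2]
width: 0.0529
```

Request:
{"op": "drive_tool", "data": {
  "motion": "0 0 0 0 0 0.003 30; 0 0 0 0 0 0 30"
}}

```text
clock: 25.12
position: [0.6124, -0.1325, 0.1034]
ee_rot: [-0.0, -0.008, 1.0, -0.001]
contact_force: [0.0, 0.5, -4.3]
width: 0.0531
```

Request:
{"op": "drive_tool", "data": {
  "motion": "0 0 0 0 0 0.003 30; 0 0 0 0 0 0 30"
}}

```text
clock: 25.38
position: [0.6128, -0.1325, 0.1035]
ee_rot: [0.001, -0.008, 1.0, -0.001]
contact_force: [0.8, 0.9, -4.0]
width: 0.0526
```

Seated (z no longer falls). Releasing and backing off.

Request:
{"op": "drive_tool", "data": {
  "motion": "0 0 0 0 0 0 75; 0 0 0 0 0 0 75; 0 0 0 0 0 0 80; 0 0 0 0 0 0 80"
}}

```text
clock: 25.88
position: [0.6141, -0.1331, 0.1042]
ee_rot: [0.003, -0.008, 1.0, -0.001]
contact_force: [-0.2, 1.1, 0.3]
width: 0.0681
```

Request:
{"op": "drive_tool", "data": {
  "motion": "0 0 0 0 0 -0.02 85; 0 0 0 0 0 -0.04 85; 0 0 0 0.02 0 -0.05 85; 0 0 0 0.05 0 -0.02 40; 0 0 0 0.05 0 0 0; 0 0 0 0 0 0 0"
}}

```text
clock: 26.62
position: [0.4909, -0.135, 0.2367]
ee_rot: [0.002, -0.009, 1.0, -0.002]
contact_force: [0.4, -0.0, -0.5]
width: 0.0179
```

```bash
python3 look.py 11 mid; python3 -c "
from h import *
d=np.load('t11.npz')['d'];P=pts('top',d)[95:205,310:380].reshape(-1,3)
for lo,hi in((.12,.134),(.134,.145)):
  s=P[(P[:,2]>lo)&(P[:,2]<hi)];b=(s[:,:2]-BAY['mid'][:2])@C;b=b[b[:,0]<-.02]
  print(len(b),b.mean(0),cv2.minEnclosingCircle(b.astype(np.float32)))
go(bayw('mid',-.11,0,.04+.022),30,-.21,'mid')
"
```

```text
pos [ 0.4909 -0.135   0.2367] clk 26.625 w 0.0179 F [ 0.44 -0.03 -0.52]
in bay [-0.1765 -0.0004] 0.2247 bay-x in tool axes [-1.     0.003  0.004] up [-0.004 -0.004 -1.   ] left [ 0.003  1.    -0.004]
tool shift [-0.1557  0.0017  0.2253] turn deg [ -3.07 -32.72  -9.57] q [-0.4   0.17  1.63 -0.    1.33 -1.99]
68 [-0.05032926  0.01627049] ((-0.05249334126710892, 0.01072097010910511), 0.022184070199728012)
4 [-0.04936825  0.01298323] ((-0.047473661601543427, 0.009802366606891155), 0.012290111742913723)
pos [ 0.4946 -0.1357  0.2368] clk 26.725 w 0.0032 F [ 0.37 -0.05 -1.15]
in bay [-0.1729 -0.0012] 0.2248 bay-x in tool axes [-1.     0.003  0.007] up [-0.007 -0.004 -1.   ] left [ 0.003  1.    -0.004]
tool shift [-0.0617  0.0021  0.1632] turn deg [  3.22 -29.43  12.79] q [-0.4   0.17  1.63 -0.    1.33 -1.99]
```

View pics/c11.png

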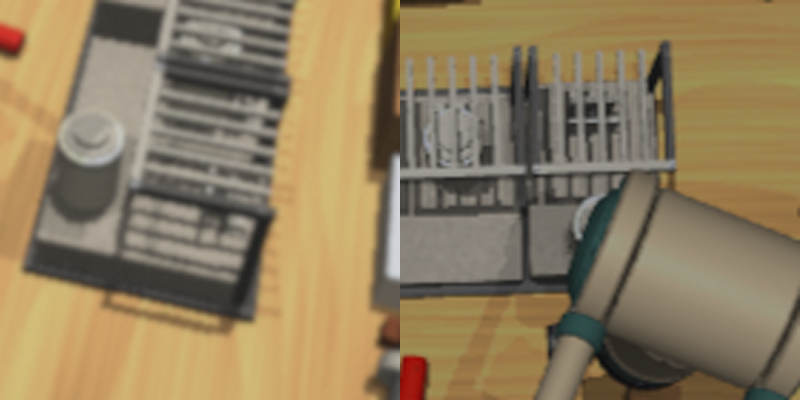

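Medium filter stands upright on bay_mid's ledge. Tilting the closed gripper in the arm's natural plane (about 30°).

Request:
{"op": "drive_tool", "data": {
  "motion": "2.8 -9.6 0 0 0 0 0; 2.8 -9.6 0 0 0 0 0; 2.8 -9.6 0 0 0 0 0; 0 0 0 0 0 0 0"
}}

```text
clock: 27.22
position: [0.4993, -0.1363, 0.234]
ee_rot: [0.258, -0.009, 0.963, -0.073]
contact_force: [0.4, 0.8, -0.0]
width: 0.0003
```

```bash
python3 -c "
from h import *
go(bayw('mid',-.11,0,.04+.025),30,-.21,'mid')
d=grab('top','t12')[1];P=pts('top',d)[95:205,310:380].reshape(-1,3)
for lo,hi in((.12,.134),(.134,.145)):
  s=P[(P[:,2]>lo)&(P[:,2]<hi)];b=(s[:,:2]-BAY['mid'][:2])@C;b=b[b[:,0]<-.02]
  print(len(b),b.mean(0),cv2.minEnclosingCircle(b.astype(np.float32)))
"
```

```text
pos [ 0.4993 -0.1363  0.234 ] clk 27.225 w 0.0003 F [ 0.39  0.76 -0.04]
in bay [-0.1682 -0.0018] 0.222 bay-x in tool axes [-0.868  0.041  0.495] up [-0.495 -0.145 -0.857] left [-0.037  0.989 -0.146]
tool shift [0.0272 0.027  0.163 ] turn deg [-1.78  0.82 13.53] q [-0.48 -0.07  2.04  0.18  0.65 -2.18]
267 [-6.08976372e-02 -7.18069519e-05] ((-0.058535248041152954, -0.0008485870203003287), 0.027479490265250206)
118 [-0.05851563 -0.00106952] ((-0.059085991233587265, -0.0018159291939809918), 0.020840264856815338)
```

Request:
{"op": "drive_tool", "data": {
  "motion": "0 0 0 0.006 0.005 0.03 0; 0 0 0 0.006 0.005 0.03 0; 0 0 0 0.006 0.005 0.03 0; 0 0 0 0.006 0.005 0.03 0; 0 0 0 0.003 0.005 0.02 0; 0 0 0 0 0 0 0"
}}

```text
clock: 28.02
position: [0.5816, -0.1442, 0.1093]
ee_rot: [0.268, -0.011, 0.96, -0.077]
contact_force: [-2.1, 0.4, 0.6]
width: -0.0002
```

```bash
python3 -c "
from h import *
go(bayw('mid',-.11,-.001,.04+.024),30,-.21,'mid')"
```

```text
pos [ 0.5816 -0.1442  0.1093] clk 28.025 w -0.0002 F [-2.11  0.42  0.6 ]
in bay [-0.086  -0.0115] 0.0973 bay-x in tool axes [-0.857  0.04   0.514] up [-0.514 -0.154 -0.844] left [-0.046  0.987 -0.152]
tool shift [0.0372 0.0145 0.0142] turn deg [-2.04  2.16 13.87] q [-0.4   0.22  2.12  0.29  0.26 -2.26]
```

Overshot a bit and touched the filter high up. Backing off and checking.

Request:
{"op": "drive_tool", "data": {
  "motion": "0 0 0 0.02 0 -0.01 0; 0 0 0 0.012 0 -0.006 0; 0 0 0 0 0 0 0"
}}

```text
clock: 28.4
position: [0.5556, -0.1472, 0.1113]
ee_rot: [0.273, -0.013, 0.959, -0.078]
contact_force: [-0.5, -0.1, -1.1]
width: 0.0001
```

```bash
python3 look.py 13 mid; python3 -c "
from h import *
go(bayw('mid',-.115,-.001,.04+.024),30,-.21,'mid')
d=np.load('t13.npz')['d'];P=pts('top',d)[95:205,310:380].reshape(-1,3)
for lo,hi in((.12,.134),(.134,.145)):
  s=P[(P[:,2]>lo)&(P[:,2]<hi)];b=(s[:,:2]-BAY['mid'][:2])@C;b=b[b[:,0]<-.02]
  print(len(b),b.mean(0),cv2.minEnclosingCircle(b.astype(np.float32)))
"
```

```text
pos [ 0.5556 -0.1472  0.1113] clk 28.4 w 0.0001 F [-0.49 -0.12 -1.07]
in bay [-0.1121 -0.014 ] 0.0993 bay-x in tool axes [-0.852  0.039  0.522] up [-0.521 -0.156 -0.839] left [-0.049  0.987 -0.153]
tool shift [-0.0275  0.0328  0.1293] turn deg [-13.96  -2.1   -5.26] q [-0.44  0.18  2.17  0.41  0.24 -2.41]
pos [ 0.5562 -0.1475  0.1116] clk 28.5 w -0.0 F [ 0.21  0.24 -0.6 ]
in bay [-0.1115 -0.0142] 0.0996 bay-x in tool axes [-0.852  0.039  0.523] up [-0.522 -0.157 -0.838] left [-0.05   0.987 -0.154]
tool shift [0.0209 0.0185 0.026 ] turn deg [-2.11  2.76 14.03] q [-0.44  0.18  2.17  0.41  0.24 -2.41]
280 [-0.06585048 -0.00179605] ((-0.07548325508832932, -0.008758468553423882), 0.045712824910879135)
151 [-0.06616141 -0.00242613] ((-0.08960045874118805, 0.013089722953736782), 0.05659843608736992)
```

View pics/c13.png

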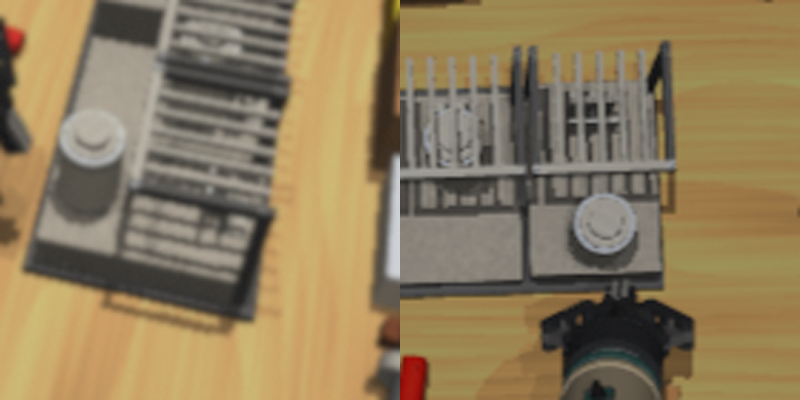

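Filter is unmoved and upright. Shifting the tip left, lower, with slightly less tilt.

Request:
{"op": "drive_tool", "data": {
  "motion": "0 4 0 0.008 0.006 0.005 0; 0 0 0 0.008 0.006 0.008 0; 0 0 0 0.006 0.006 0.008 0; 0 0 0 0 0 0 0"
}}

```text
clock: 29.0
position: [0.5507, -0.1343, 0.0805]
ee_rot: [0.241, -0.011, 0.967, -0.079]
contact_force: [0.2, 0.6, -0.3]
width: -0.0002
```

```bash
python3 -c "
from h import *
go(bayw('mid',-.11,-.001,.04+.024),28,-.21,'mid')"
```

```text
pos [ 0.5507 -0.1343  0.0805] clk 29.0 w -0.0002 F [ 0.24  0.61 -0.32]
in bay [-0.1168 -0.0009] 0.0685 bay-x in tool axes [-0.884  0.038  0.465] up [-0.465 -0.158 -0.871] left [-0.041  0.987 -0.158]
tool shift [-0.0039  0.0009  0.007 ] turn deg [-2.85  0.96 13.98] q [-0.39  0.23  2.17  0.18  0.23 -2.14]
```

Request:
{"op": "drive_tool", "data": {
  "motion": "0 0 0 -0.0044 0.0002 0.0028 0; 0 0 0 -0.0044 0.0002 0.0028 0; 0 0 0 -0.0044 0.0002 0.0025 0; 0 0 0 -0.0044 0.0002 0.0025 0; 0 0 0 -0.0044 0.0002 0.0024 0; 0 0 0 -0.0044 0.0002 0.0024 0; 0 0 0 -0.0044 0.0002 0.0024 0; 0 0 0 -0.0044 0.0002 0.0024 0"
}}

```text
clock: 30.0
position: [0.593, -0.1337, 0.0792]
ee_rot: [0.241, -0.011, 0.967, -0.079]
contact_force: [-2.9, 0.1, 1.6]
width: 0.0001
```

```bash
python3 look.py 14 mid
```

```text
pos [ 0.593  -0.1337  0.0792] clk 30.0 w 0.0001 F [-2.9   0.11  1.64]
in bay [-0.0745 -0.0011] 0.0672 bay-x in tool axes [-0.885  0.038  0.465] up [-0.464 -0.158 -0.871] left [-0.04   0.987 -0.157]
tool shift [-0.017   0.0138  0.0837] turn deg [-13.83  -5.87  -5.64] q [-0.35  0.28  2.09  0.08  0.26 -2.02]
```

View pics/c14.png

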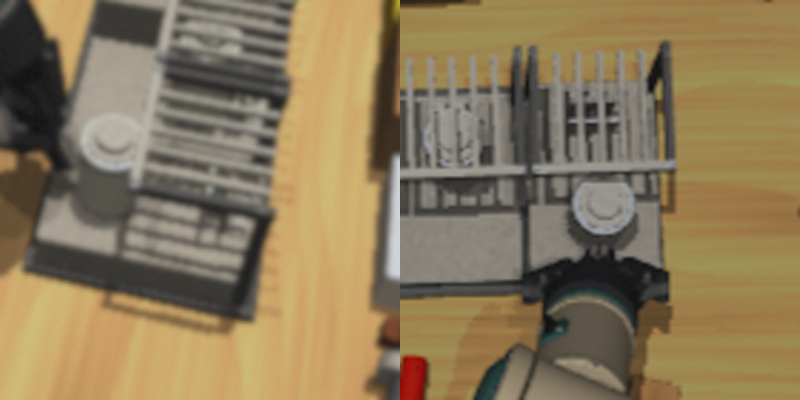

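Request:
{"op": "drive_tool", "data": {
  "motion": "0 -1.3 0 -0.0046 0.0002 0.0022 0; 0 -1.3 0 -0.0046 0.0002 0.0022 0; 0 -1.3 0 -0.0046 0.0002 0.0022 0; 0 -1.3 0 -0.0046 0.0002 0.0022 0; 0 0 0 -0.0045 0.0002 0.0025 0"
}}

```text
clock: 30.72
position: [0.6175, -0.1318, 0.0785]
ee_rot: [0.283, -0.014, 0.956, -0.077]
contact_force: [-1.5, -0.4, -0.2]
width: -0.0001
```

```bash
python3 look.py 15 mid
```

```text
pos [ 0.6175 -0.1318  0.0785] clk 30.725 w -0.0001 F [-1.53 -0.4  -0.25]
in bay [-0.0499  0.0002] 0.0665 bay-x in tool axes [-0.84   0.037  0.541] up [-0.539 -0.156 -0.827] left [-0.054  0.987 -0.151]
tool shift [0.0108 0.0113 0.0712] turn deg [-13.93  -0.83  -5.04] q [-0.35  0.31  2.12  0.44  0.14 -2.37]
```

View pics/c15.png

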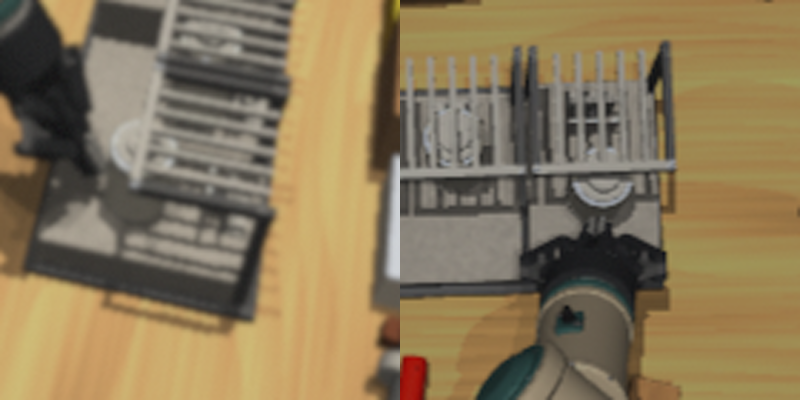

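Request:
{"op": "drive_tool", "data": {
  "motion": "0 0 0 -0.0042 -0.0002 0.0019 0; 0 0 0 -0.0042 -0.0002 0.0019 0; 0 0 0 -0.004 -0.0002 0.002 0; 0 0 0 -0.004 -0.0002 0.002 0"
}}

```text
clock: 31.32
position: [0.6376, -0.1325, 0.0815]
ee_rot: [0.283, -0.016, 0.956, -0.078]
contact_force: [-0.9, 0.3, -1.2]
width: 0.0002
```

```bash
python3 look.py 16 mid
```

```text
pos [ 0.6376 -0.1325  0.0815] clk 31.325 w 0.0002 F [-0.88  0.34 -1.18]
in bay [-0.0298 -0.0009] 0.0695 bay-x in tool axes [-0.84   0.034  0.541] up [-0.539 -0.157 -0.827] left [-0.057  0.987 -0.151]
tool shift [0.0292 0.0121 0.0627] turn deg [-13.92  -0.84  -4.87] q [-0.34  0.32  2.07  0.32  0.16 -2.25]
```

View pics/c16.png

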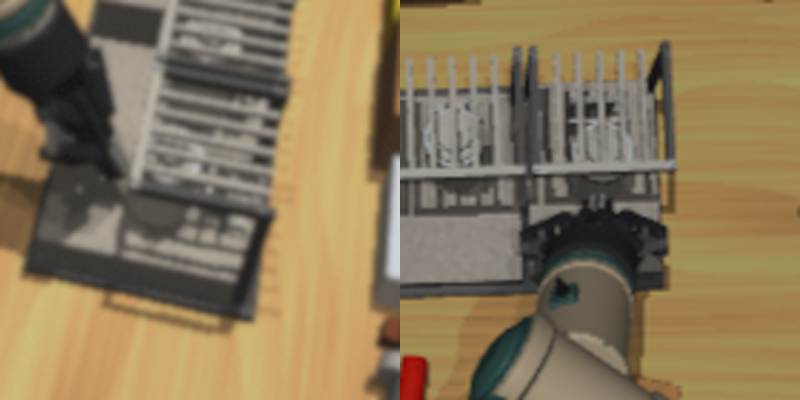

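Request:
{"op": "drive_tool", "data": {
  "motion": "0 0 0 -0.003 0 0.002 0; 0 0 0 -0.003 0 0.002 0"
}}

```text
clock: 31.68
position: [0.6453, -0.1326, 0.0815]
ee_rot: [0.283, -0.016, 0.956, -0.078]
contact_force: [-2.3, 0.7, -0.0]
width: -0.0001
```

Request:
{"op": "drive_tool", "data": {
  "motion": "0 0 0 -0.0025 0 0.0016 0; 0 0 0 0 0 0 0"
}}

```text
clock: 31.92
position: [0.6487, -0.1327, 0.0815]
ee_rot: [0.283, -0.016, 0.956, -0.078]
contact_force: [-1.7, 0.1, -1.2]
width: 0.0
```

Request:
{"op": "drive_tool", "data": {
  "motion": "0 0 0 -0.0025 0 0.0016 0; 0 0 0 0 0 0 0"
}}

```text
clock: 32.17
position: [0.6515, -0.1326, 0.0813]
ee_rot: [0.283, -0.016, 0.956, -0.078]
contact_force: [-2.2, -0.3, -0.4]
width: -0.0001
```

Request:
{"op": "drive_tool", "data": {
  "motion": "0 0 0 -0.0025 0 0.0016 0; 0 0 0 0 0 0 0"
}}

```text
clock: 32.42
position: [0.6545, -0.1326, 0.0812]
ee_rot: [0.283, -0.016, 0.956, -0.077]
contact_force: [-1.7, -0.7, -0.8]
width: 0.0
```

Request:
{"op": "drive_tool", "data": {
  "motion": "0 0 0 -0.0025 0 0.0016 0; 0 0 0 0 0 0 0"
}}

```text
clock: 32.67
position: [0.6577, -0.1327, 0.0812]
ee_rot: [0.283, -0.016, 0.956, -0.077]
contact_force: [-2.4, 0.6, -1.2]
width: 0.0
```

Request:
{"op": "drive_tool", "data": {
  "motion": "0 0 0 -0.0025 0 0.0016 0; 0 0 0 0 0 0 0"
}}

```text
clock: 32.92
position: [0.6591, -0.1323, 0.0809]
ee_rot: [0.282, -0.016, 0.956, -0.077]
contact_force: [-4.5, -0.2, 1.7]
width: -0.0003
```

```bash
python3 look.py 17 mid;  python3 -c "
from h import *
d=np.load('t17.npz')['d'];P=pts('top',d)[95:190,310:370].reshape(-1,3)
b=(P[:,:2]-BAY['mid'][:2])@C
for lo,hi in((.125,.1335),(.1335,.144)):
  k=(P[:,2]>lo)&(P[:,2]<hi)&(b[:,0]>-.02)&(abs(b[:,1])<.04);print(k.sum(),cv2.minEnclosingCircle(b[k].astype(np.float32)),b[k].min(0),b[k].max(0))
"
```

```text
pos [ 0.6591 -0.1323  0.0809] clk 32.925 w -0.0003 F [-4.51 -0.22  1.71]
in bay [-0.0083 -0.0012] 0.0689 bay-x in tool axes [-0.842  0.033  0.538] up [-0.536 -0.156 -0.829] left [-0.056  0.987 -0.149]
tool shift [0.0467 0.0115 0.0507] turn deg [-13.84  -1.02  -4.89] q [-0.32  0.35  2.03  0.23  0.18 -2.14]
147 ((0.023576943203806877, -0.0024378865491598845), 0.027417384088039398) [-0.00324889 -0.02859902] [0.05045357 0.02371971]
92 ((0.022824540734291077, -0.004022338893264532), 0.021220553666353226) [ 0.0027094  -0.01566557] [0.04274992 0.01159684]
```

View pics/c17.png

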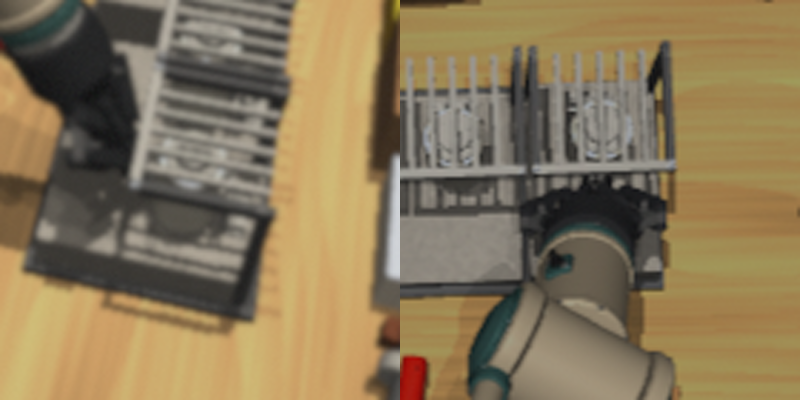

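The force is rising and motion slowing, with the filter centre about 23.5 mm into the bay. One firmer push confirms the stop.

Request:
{"op": "drive_tool", "data": {
  "motion": "0 0 0 -0.0025 0.0001 0.0016 0; 0 0 0 0 0 0 0"
}}

```text
clock: 33.28
position: [0.6591, -0.1319, 0.0806]
ee_rot: [0.28, -0.016, 0.957, -0.076]
contact_force: [-4.4, -0.5, 1.0]
width: -0.0001
```

Request:
{"op": "drive_tool", "data": {
  "motion": "0 0 0 -0.005 0.0002 0.003 0"
}}

```text
clock: 33.4
position: [0.661, -0.131, 0.0795]
ee_rot: [0.277, -0.016, 0.958, -0.075]
contact_force: [-30.5, -2.2, 20.6]
width: 0.0001
```

```bash
python3 look.py 18 mid;  python3 -c "
from h import *
d=np.load('t18.npz')['d'];P=pts('top',d)[95:190,310:370].reshape(-1,3)
b=(P[:,:2]-BAY['mid'][:2])@C
for lo,hi in((.125,.1335),(.1335,.144)):
  k=(P[:,2]>lo)&(P[:,2]<hi)&(b[:,0]>-.02)&(abs(b[:,1])<.04);print(k.sum(),cv2.minEnclosingCircle(b[k].astype(np.float32)),b[k].min(0),b[k].max(0))
"
```

```text
pos [ 0.661  -0.131   0.0795] clk 33.4 w 0.0001 F [-30.51  -2.24  20.61]
in bay [-0.0064  0.0002] 0.0675 bay-x in tool axes [-0.847  0.032  0.53 ] up [-0.528 -0.153 -0.835] left [-0.055  0.988 -0.147]
tool shift [0.0472 0.0097 0.0492] turn deg [-13.62  -1.58  -4.98] q [-0.32  0.35  2.02  0.2   0.2  -2.11]
142 ((0.02518482506275177, -0.0013487503165379167), 0.027271267026662827) [-0.00134971 -0.02834808] [0.05086605 0.02379496]
95 ((0.024655962362885475, -0.0007557863718830049), 0.021002022549510002) [ 0.00587745 -0.01712076] [0.04546718 0.01244366]
```

Firm stop at 30 N, centre about 24.5 mm. Retreating.

Request:
{"op": "drive_tool", "data": {
  "motion": "0 0 0 0.002 0 -0.0012 0; 0 0 0 0.0085 0 -0.0052 0; 0 0 0 0.017 0 -0.0105 0; 0 0 0 0.025 0 -0.015 0; 0 0 0 0.034 0 -0.021 0; 0 0 0 0.01 0 -0.05 0; 0 0 0 0 0 -0.04 0; 0 0 0 0 0 0 0; 0 0 0 0 0 0 0"
}}

```text
clock: 34.62
position: [0.507, -0.1212, 0.1539]
ee_rot: [0.285, -0.013, 0.955, -0.079]
contact_force: [0.7, -0.9, 0.6]
width: 0.0003
```

```bash
python3 look.py 19 mid;  python3 -c "
from h import *
for bay,c,zt in(('low',slice(205,265),.118),('mid',slice(310,370),.092)):
  for t in('top0','t19'):
    d=np.load(t+'.npz')['d'];P=pts('top',d)[95:195,c].reshape(-1,3)
    b=(P[:,:2]-BAY[bay][:2])@C
    for lo,hi in((zt-.008,zt+.005),(.125,.1335),(.1335,.144)):
      k=(P[:,2]>lo)&(P[:,2]<hi)&(b[:,0]>-.02)&(abs(b[:,1])<.023)
      if k.sum()>3: print(bay,t,lo,k.sum(),'x pct',np.percentile(b[k,0],[0,10,50,90,100]).round(4),'circ',np.round(cv2.minEnclosingCircle(b[k].astype(np.float32))[0],4))
a=cv2.imread('pics/top0.png')[98:165,205:370];e=cv2.imread('pics/t19.png')[98:165,205:370]
cv2.imwrite('pics/cmp.png',np.vstack([cv2.resize(x,None,fx=4.4,fy=4.4,interpolation=2) for x in(a,e)]))
"
```

```text
pos [ 0.507  -0.1212  0.1539] clk 34.625 w 0.0003 F [ 0.65 -0.88  0.62]
in bay [-0.1602  0.0131] 0.1419 bay-x in tool axes [-0.839  0.041  0.543] up [-0.542 -0.159 -0.825] left [-0.052  0.986 -0.155]
tool shift [-0.0399  0.0154  0.1953] turn deg [-14.23  -0.66  -5.15] q [-0.44  0.03  2.22  0.34  0.32 -2.33]
low top0 0.10999999999999999 51 x pct [0.036  0.0375 0.0487 0.0548 0.0583] circ [ 0.0455 -0.0026]
low top0 0.125 11 x pct [0.0533 0.0549 0.0562 0.0577 0.0582] circ [0.0545 0.003 ]
low t19 0.10999999999999999 44 x pct [-0.0005  0.0111  0.0509  0.0552  0.0601] circ [ 0.0298 -0.0005]
low t19 0.125 127 x pct [-0.0042 -0.0011  0.0201  0.0533  0.0597] circ [0.0282 0.0012]
low t19 0.1335 100 x pct [0.002  0.0092 0.0203 0.0316 0.0421] circ [0.0217 0.0007]
mid top0 0.08399999999999999 54 x pct [0.0397 0.0405 0.0559 0.0589 0.0622] circ [0.0487 0.0016]
mid t19 0.08399999999999999 22 x pct [0.0055 0.0075 0.0535 0.0607 0.0622] circ [ 0.0339 -0.001 ]
mid t19 0.125 124 x pct [-0.0029  0.0015  0.0163  0.0446  0.0497] circ [ 0.0228 -0.0015]
mid t19 0.1335 98 x pct [-0.0016  0.0119  0.022   0.0343  0.0434] circ [ 0.0218 -0.0011]
```

View pics/cmp.png

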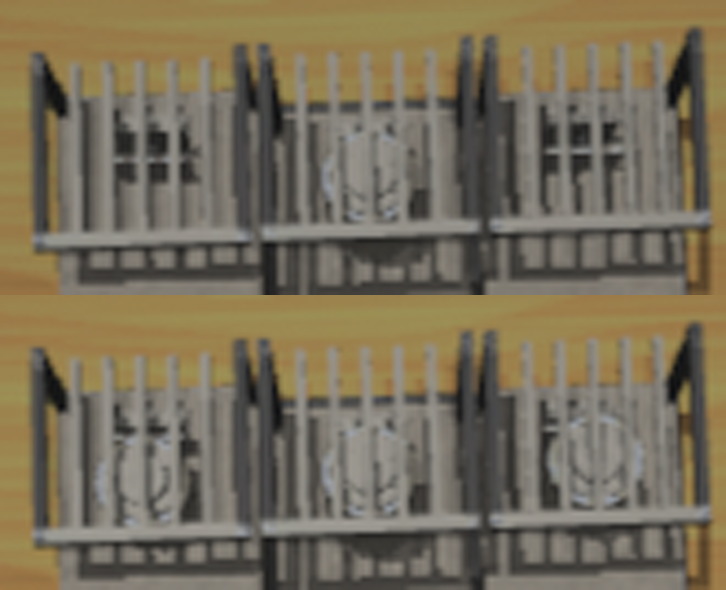

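View pics/s19.png

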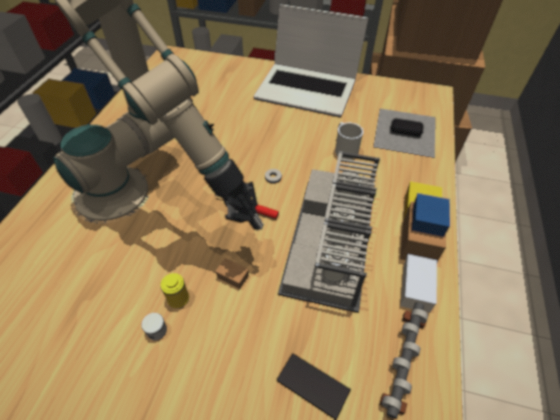

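```bash
python3 -c "
from h import *
sign_off(); print(get_state()['clock'])"
```

```text
the job is handed in; nothing more can be done
the job is handed in; nothing more can be done
```

Both filters are in the rack and the job was handed in at about 35 s of the 72 s allowed; `sign_off` gives no verdict. I set each filter on its bay's open ledge, then slid it under the roof with the closed, tilted gripper until it hit the plate's hard end. The short one went into the left bay (bay_low) and the medium one into the right bay (bay_mid).

| Last checks | Short filter, bay_low | Medium filter, bay_mid |
|---|---|---|
| Wrist force at the final stop | 23 N | 30 N along the bay (plus 21 N vertical) |
| Centre depth past bay origin (need 0 to 35 mm) | about 22 mm | about 23 mm |
| Offset from bay middle (need within 25 mm) | about 1 mm | about 1 mm |
| Plate travel, estimated (need over 6 of 10 mm) | about 10 mm or more, at its end | about 9.5 mm |

- **Plate travel:** I estimated it from the depth images before and after. For the short filter this works out at 12 mm, more than the plate can travel, so the figures are good only to 2–3 mm.
- **Upright and released:** both filters looked upright in the camera views. The gripper is about 10 cm clear of the rack.
- **Medium filter reading:** its depth read about 25 mm while I was pressing and about 23 mm after I backed off. I put that down to measurement noise or the pressing itself, not the plate pushing it back.
- **Early touch:** on the first approach the closed fingers brushed the medium filter at about 2 N. It stayed upright and did not visibly move.
- **Everything else:** the tall filter, the yellow look-alike and the other items on the counter looked unmoved in the last pictures.

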